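# Mix the settled pastes in the hand-cranked mixer

## Task

The pastes in the small brown jars and squat white pots on the worktop have settled and need mixing. Prise up the mixer's clear cover with the flat blade at the slot under its edge, swing it well open, lay the blade back down flat on the bare worktop, stand every one of these jars and pots upright on the turntable (leave the taller amber bottle and the glass dish where they are) and shut the cover fully. Only then unfold the crank handle until it stands straight up, turn the crank at least two full turns clockwise seen from above, and fold the handle flat again, leaving the jars and pots in the shut mixer.

Things in the scene. Friction and masses are not known exactly. Their poses are not given: they have to be found in the camera images.
- mixer: white bench mixer, fixed to the worktop: a square open chamber 156x156 mm with walls 8 mm thick up to 50 mm high, and beyond it a gear case (110 mm along x, from y = 130 to 208 mm, 66 mm high) joined by a low neck. Origin on the worktop under the chamber's centre; its y axis points from the chamber to the gear case, z up. Its place and yaw vary from start to start.
- turntable_center (a point): fixed point on the mixer, (0, 0, 18) mm in its frame: centre of the turntable's floor, on which the jars and pots stand. The turntable is a grey dish 62 mm in inner radius with a rim 20 mm above its floor; it is geared to turn a quarter turn for each turn of the crank. Axes as the mixer's.
- slot (a point): fixed point on the mixer, (0, -78, 46) mm in its frame: middle of the pry slot's mouth in the outer face of the wall opposite the hinge. The slot is 40 mm wide along x and 8 mm high (z 42 to 50 mm), open right through the wall into the chamber; its upper side is the cover's lower edge. A blade goes in along the mixer's +y.
- cover_hinge (a point): fixed point on the mixer, (0, 78, 50) mm in its frame: middle of the cover's hinge line, which runs along the mixer's x. The crank side lies beyond it.
- cover (a joint): opening angle of the cover in rad: 0 shut, grows as the slot side rises, stop at 1.6 (upright). The cover is a clear plastic dome, 156x156 mm and 50 mm high outside, walls 4 mm, open below, no handle; it weighs 120 g, has a stiff hinge (about 0.15 N m) and stays where it is left.
- cover_lip (a point): middle of the cover's free lower edge, at the outer face, 156 mm from the hinge line; right above the slot when shut. Moves with the cover.
- crank (a joint): angle of the crank in rad, counted on over full turns, growing clockwise seen from above. At 0 the arm points along the mixer's +y; starts between -0.6 and 0.6. Friction about 0.08 N m, no end stops.
- crank_hub (a point): fixed point on the mixer, (0, 168, 95) mm in its frame: on the vertical crank axis, level with the handle's pin. The arm, 10 mm wide, reaches out below it (its top 11 mm lower, its underside 10 mm over the gear case); pin 50 mm from the axis.
- handle (a joint): fold angle of the crank handle in rad: 0 folded flat above the arm and pointing to the crank axis, grows as its free end swings up, stop at 1.57 when it stands straight up from the arm's end (working position). Friction about 0.04 N m; it stays where it is left.
- handle_pin (a point): the pin on which the handle folds, at the arm's end, 95 mm above the worktop; the pin lies level, square to the arm.
- handle_grip (a point): middle of the handle's grip, on its axis, 34 mm from the pin. The handle is a black round grip 18 mm thick, from 8 to 52 mm from the pin, whose sleeve spins freely about its own axis.
- blade: prying blade: black handle 70x16x16 mm with a flat steel blade 18 mm wide and 2 mm thick standing out 80 mm from it along the middle of its height; 150 mm in all, 60 g. Origin at the centre of the handle's underside; x points along the blade to the tip, z up as it lies. Loose.
- blade_tip (a point): middle of the blade's tip, 115 mm along x from the blade's origin and 8 mm above its underside.
- jar_a: small brown jar with a black screw lid, body 44 mm across up to 38 mm, lid 38 mm across, 52 mm tall in all; origin at the centre of its underside, z up. May be absent.
- jar_b: small brown jar with a black screw lid, body 44 mm across up to 38 mm, lid 38 mm across, 52 mm tall in all; origin at the centre of its underside, z up. May be absent.
- pot_a: squat white pot, 44 mm across up to 26 mm, with a teal screw lid 47 mm across above, 40 mm tall in all; origin at the centre of its underside, z up. May be absent.
- pot_b: squat white pot, 44 mm across up to 26 mm, with a teal screw lid 47 mm across above, 40 mm tall in all; origin at the centre of its underside, z up. May be absent.
- tall_bottle: bystander: amber bottle, 42 mm across, 85 mm tall; origin at its underside. Leave it.
- dish: bystander: small glass dish, 33 mm across, 24 mm tall; origin at its underside. Leave it.
Things that resemble listed ones, but are neither listed nor needed, are in the scene too. Leave any pink look-alike of the pot_b alone.

How it is judged (in metres and radians):
On the way, in this order (a step that is already met when the one before it is completed fails the run):
1. the cover is prised up with the blade under its edge (value of joint cover above 0.12 rad and contact force between blade and cover above 0.2 N), for 0.1 s.
2. every jar and pot stands on the turntable, the cover still open (horizontal distance between each of jar_a, jar_b, pot_a, pot_b and turntable_center below 0.052 m and z of jar_a in the frame of turntable_center between -0.006 and 0.008 m and angle between each of jar_a, jar_b, pot_a, pot_b's own z axis and vertical below 0.15 rad and z of jar_b in the frame of turntable_center between -0.006 and 0.008 m and z of pot_a in the frame of turntable_center between -0.006 and 0.008 m and z of pot_b in the frame of turntable_center between -0.006 and 0.008 m and value of joint cover above 0.5 rad), for 0.2 s.
3. the cover is shut over them (value of joint cover below 0.04 rad), for 0.2 s.
4. the handle is unfolded upright before the crank is turned (value of joint handle above 1.4 rad and value of joint crank below 1.5 rad and value of joint cover below 0.04 rad), for 0.2 s.
5. the crank has been turned two turns clockwise with the handle out (value of joint crank above 11.5 rad and value of joint handle above 1.2 rad and value of joint cover below 0.04 rad), for 0.1 s.
At the end, for the whole second after the job is handed in: Every jar and pot that was there stands upright on the turntable (within 52 mm of its centre), cover shut (under 0.04 rad), crank about two turns on from its start (past 11.2 rad), handle folded flat (under 0.15 rad), blade lying flat on the worktop off the mixer, all at rest (horizontal distance between each of jar_a, jar_b, pot_a, pot_b and turntable_center below 0.052 m and z of jar_a in the frame of turntable_center between -0.006 and 0.008 m and angle between each of jar_a, jar_b, pot_a, pot_b's own z axis and vertical below 0.15 rad and z of jar_b in the frame of turntable_center between -0.006 and 0.008 m and z of pot_a in the frame of turntable_center between -0.006 and 0.008 m and z of pot_b in the frame of turntable_center between -0.006 and 0.008 m and value of joint cover below 0.04 rad and value of joint crank above 11.2 rad and value of joint handle below 0.15 rad and height (world z) of blade below 0.022 m and height (world z) of blade_tip below 0.016 m and contact force between blade and mixer below 0.1 N and linear speed of each of blade, jar_a, jar_b, pot_a, pot_b below 0.02 m/s); the robot touches nothing.
It fails at once if the crank is turned while the cover is open (value of joint crank above 2.5 rad and value of joint cover above 0.15 rad).
It fails at once if the tall bottle or the glass dish is pushed away or upset (distance of any of tall_bottle, dish from where it was at the start of the episode above 0.04 m or angle between any of tall_bottle, dish's own z axis and vertical above 0.5 rad).
Of jar_a, jar_b, pot_a, pot_b only 2 to 3 are there at a start; the rules pass over those that are not, and their reading is None.
At some moment in a run one of pot_a, pot_b, blade may be knocked a few centimetres aside while the robot is not near it.
It also fails if it takes over 210 s, if anything falls off the work surface, if the arm or the gripper's body presses on something with over 40 N, if the wrist force passes 120 N, or if a joint passes its speed limit or range.

## Robot

A 6-joint arm with a two-finger parallel gripper is mounted at the origin on a cart in front of the work surface, level with it; the furniture and walls round the work are solid. World frame = base frame: x ahead of the robot, y to its left, z up, the work surface at z = 0. Lengths are in m, angles in degrees, forces in N, time in s.
With the tool pointing down it reaches from about 0.325 to 0.775 m from the base axis. Payload 5.5 kg.
Tool frame: the origin (TCP) lies at the centre of the arm's flange, where the gripper is bolted on; the fingertips stand 182 mm ahead of it and the grasp point (between the pads) lies 163 mm ahead of it; z points along the fingers, y is the direction in which the jaws open and shut (so a half turn about z gives the same grasp; the last joint's range is limited). The gripper opens to 88 mm and grips with 3 to 60 N. Pads are 20 mm wide; open, the fingers measure 115 mm over their backs; the gripper's body (75 mm by 178 mm) begins 61 mm behind the grasp point.
Start: joints at [64.303, 5.22, 70.514, -0, 104.267, -3.249], TCP at [0.229, 0.555, 0.405] pointing down, gripper open.
Joint ranges: [-164.24, 164.24], [-49.07, 125.15], [9.68, 141.18], [-86.29, 266.29], [3.28, 154.24], [-151.56, 151.56]. Speed limits (degrees/s): [147.25, 147.25, 172.46, 180, 180, 180].

## Interface

Orientations are given as [roll, pitch, yaw] about the fixed x, y, z axes, in that order (R = Rz(yaw) Ry(pitch) Rx(roll)).
In Python, from station import r gives the robot as it stands. The module is installed in compiled form; this text tells all that it offers. Calls block until the motion is done:
- r.reach(position, orientation): joint-space move of the TCP to a pose.
- r.servo_line(position, rotation=None, speed=0.15): straight line of the TCP; rotation=None keeps the orientation; speed is the mean speed in m/s.
- r.move_joints(angles): joint-space move.
- r.let_go() and r.grab(squeeze=None): open the fingers fully, or close them until they stop; squeeze is the grip in N (None keeps the last).
- r.wait(seconds).
- r.inverse_kinematics(position, orientation): joint angles nearest the present ones, or None.
- r.sense(): the state.
- r.snapshot(name): name is "scene" or "top"; returns a dict with "frame" (384x512x3 uint8, red, green, blue), "fx", "fy", "cx", "cy" (pixels), "dist_coeffs" ([k1, k2, p1, p2, k3] as OpenCV has them; the pictures are not rectified), "R" (3x3) and "t" (3): a world point X has camera coordinates R X + t. Camera axes: x right, y down, z forward; pixel columns grow to the right and rows downward; lengths in m; the calibration is good to about 2 mm. A picture is of the moment at which its call begins. There is no depth.
A pose or a line that the arm cannot do raises r.IKError and nothing moves.
- r.hand_in(): hands the job in, once; it reports no verdict.
The state is a dict: "clock": time; "joints": joint angles; "joint_vel": joint speeds; "joint_torque": joint torques, N m; "tcp_pos": TCP position; "orientation": TCP orientation; "contact_force": force on the tool from outside, world axes, zero at the start; "torque": the same for the moment, N m; "opening": finger opening in m.
Only numpy, scipy, OpenCV 4.12 (cv2) and the standard library are available. Lean on these libraries where they do the work, as an engineer would, in place of code of your own. Each camera call takes 0.05 s, during which the arm holds its last target.

## Working session

There is one attempt and no reset: what is moved stays moved. The work goes in short steps, each a Python script; the robot and the scene stay as the last script left them, time stands still between calls to the robot, and variables do not carry over. Pictures are saved under pics/ and viewed, and the job is handed in when it is done.

```bash
mkdir -p pics; ls; python3 - <<'E'
from station import r
import cv2
s=r.sense(); print(s)
for n in ["scene","top"]:
    d=r.snapshot(n); cv2.imwrite(f"pics/{n}0.png",cv2.resize(d["frame"][:,:,::-1],(800,600),interpolation=cv2.INTER_CUBIC))
    print(n,{k:d[k] for k in d if k!="frame"})
E
```

```text
pics
{'clock': 0.0, 'joints': array([ 6.43048336e+01,  5.26377016e+00,  7.05810869e+01,  4.72016918e-04,
        1.04265947e+02, -3.24717336e+00]), 'joint_vel': array([ 0.08994303,  0.0620214 , -0.0368507 ,  0.04622836, -0.00556497,
        0.07659868]), 'joint_torque': array([-1.11569570e-03, -4.46456373e+01, -4.06444824e+01,  6.96865493e-02,
        2.96868675e-02, -1.76815879e-04]), 'tcp_pos': array([0.22911973, 0.55459786, 0.40350743]), 'orientation': array([-1.79889400e+02, -6.73328467e-03,  1.57552116e+02]), 'contact_force': array([-0.18934475,  0.16168477, -0.61944904]), 'torque': array([-0.07110362, -0.04041777,  0.04498941]), 'opening': 0.08741212741863207}
scene {'fx': 484.89956059269673, 'fy': 484.89956059269673, 'cx': 252.96683325956448, 'cy': 197.04025984413013, 'dist_coeffs': array([-0.0041929,  0.       ,  0.       ,  0.       ,  0.       ]), 'R': array([[ 0.8906724 , -0.45464442,  0.00106153],
       [-0.24355126, -0.47909873, -0.84329544],
       [ 0.38390814,  0.75084143, -0.53744924]]), 't': array([-0.51028977,  0.18909465,  1.40319674])}
top {'fx': 366.53164776239544, 'fy': 366.53164776239544, 'cx': 262.90022603135674, 'cy': 192.21262746017084, 'dist_coeffs': array([-0.04653197,  0.        ,  0.        ,  0.        ,  0.        ]), 'R': array([[ 2.40454946e-02, -9.99710417e-01,  9.46766270e-04],
       [-9.84779406e-01, -2.38494142e-02, -1.72164823e-01],
       [ 1.72137547e-01,  3.20743240e-03, -9.85067702e-01]]), 't': array([-0.03258667,  0.56565489,  1.2287527 ])}
```

View pics/scene0.png

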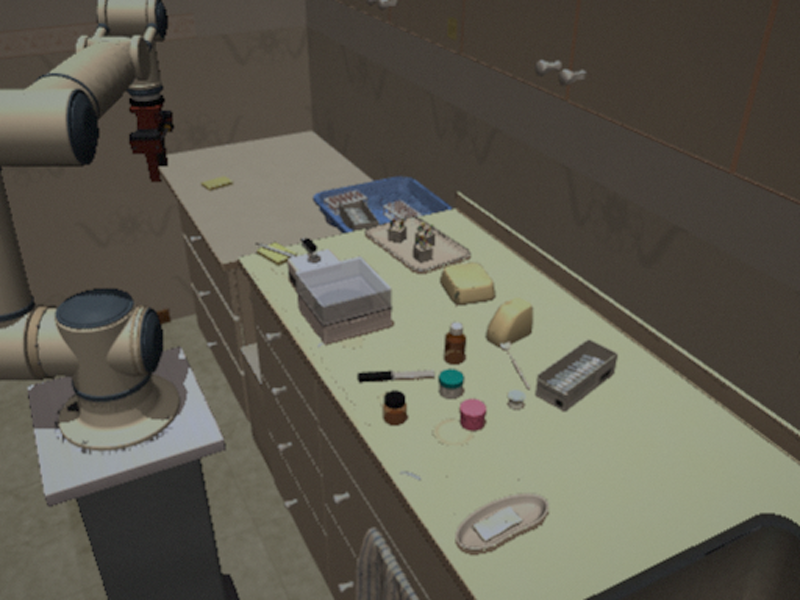

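View pics/top0.png

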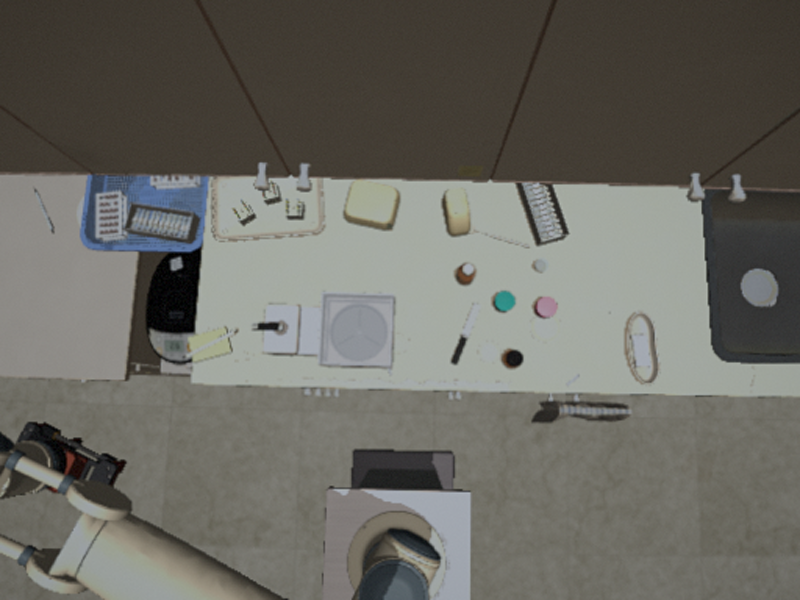

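```bash
cat > h.py <<'E'
from station import r
import cv2, numpy as np
from scipy.spatial.transform import Rotation as Ro
def ray(d,uv):
    K=np.array([[d["fx"],0,d["cx"]],[0,d["fy"],d["cy"]],[0,0,1]])
    p=cv2.undistortPoints(np.array([[uv]],float),K,d["dist_coeffs"])[0,0]
    return -d["R"].T@d["t"], d["R"].T@np.array([p[0],p[1],1])
def plane(d,uv,z):
    c,v=ray(d,uv); return c+v*(z-c[2])/v[2]
def proj(d,X):
    K=np.array([[d["fx"],0,d["cx"]],[0,d["fy"],d["cy"]],[0,0,1]])
    return cv2.projectPoints(np.array(X,float).reshape(-1,3),cv2.Rodrigues(d["R"])[0],d["t"],K,d["dist_coeffs"])[0][:,0]
def two(d1,u1,d2,u2):
    A=[];b=[]
    for d,u in((d1,u1),(d2,u2)):
        c,v=ray(d,u);v=v/np.linalg.norm(v);P=np.eye(3)-np.outer(v,v);A.append(P);b.append(P@c)
    return np.linalg.lstsq(np.vstack(A),np.hstack(b),rcond=None)[0]
def crop(d,name,x0,y0,x1,y1,k):
    im=cv2.resize(np.ascontiguousarray(d["frame"][y0:y1,x0:x1,::-1]),None,fx=k,fy=k,interpolation=cv2.INTER_CUBIC)
    cv2.imwrite("pics/"+name+".png",im)
E
python3 - <<'E'
from h import *
t=r.snapshot("top"); s=r.snapshot("scene")
crop(t,"t1",150,150,370,260,3.6); crop(s,"s1",150,140,350,290,4)
E
```

```text
(no output)
```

View pics/t1.png

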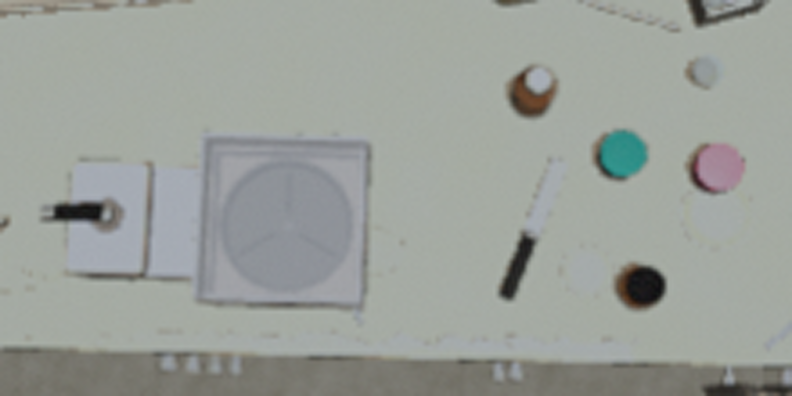

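View pics/s1.png

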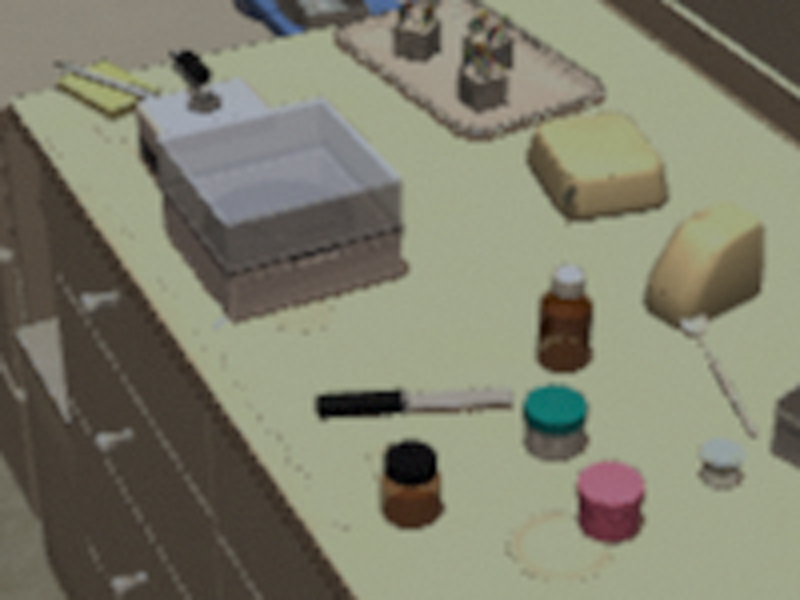

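```bash
python3 - <<'E'
from h import *
np.set_printoptions(precision=4,suppress=True)
t=r.snapshot("top"); s=r.snapshot("scene")
f=lambda p:(150+(p[0]+.5)/3.6-.5,150+(p[1]+.5)/3.6-.5)
g=lambda p:(150+(p[0]+.5)/4-.5,140+(p[1]+.5)/4-.5)
C=np.array([plane(t,f(p),.1) for p in [(206,134),(371,142),(362,306),(196,300)]]);print("cover",C,C.mean(0), np.linalg.norm(np.roll(C,1,0)-C,axis=1))
G=np.array([plane(t,f(p),.066) for p in [(75,161),(150,163),(147,277),(68,271)]]);print("gear",G,G.mean(0))
for n,p,z in [("jar",(645,286),.052),("pot",(625,153),.04),("pink",(720,166),.04),("bottle",(539,80),.085),("dish",(706,71),.024),("hb0",(508,298),.016),("hb1",(531,234),.016),("tip",(556,160),.009),("hub",(109,214),.084)]:
    print(n,plane(t,f(p),z))
print("scene")
for n,p,z in [("jar",(411,457),.052),("pot",(556,404),.04),("pink",(611,480),.04),("tip",(512,398),.009),("hb0",(318,405),.008),("covL",(231,270),.05),("covR",(401,230),.05),("botL",(238,320),.0),("botR",(406,268),.0),("ctopR",(401,181),.1),("ctopBack",(322,100),.1),("ctopfar",(160,147),.1)]:
    print(n,plane(s,g(p),z))
# colour masks
hsv={k:cv2.cvtColor(d["frame"],cv2.COLOR_RGB2HSV) for k,d in(("t",t),("s",s))}
for k,d in(("t",t),("s",s)):
    m=cv2.inRange(hsv[k],(75,120,50),(95,255,255)); n,l,st,ce=cv2.connectedComponentsWithStats(m)
    for i in range(1,n):
        if st[i,4]>15: print(k,"teal",ce[i],st[i],plane(d,ce[i],.04))
E
```

```text
cover [[0.5711 0.1694 0.1   ]
 [0.5672 0.0153 0.1   ]
 [0.4151 0.0192 0.1   ]
 [0.4167 0.1709 0.1   ]] [0.4925 0.0937 0.1   ] [0.1543 0.1541 0.1521 0.1517]
gear [[0.5481 0.2992 0.066 ]
 [0.5479 0.227  0.066 ]
 [0.4391 0.2237 0.066 ]
 [0.4428 0.2988 0.066 ]] [0.4945 0.2622 0.066 ]
jar [ 0.4431 -0.2477  0.052 ]
pot [ 0.5733 -0.2311  0.04  ]
pink [ 0.5626 -0.324   0.04  ]
bottle [ 0.6337 -0.1421  0.085 ]
dish [ 0.6615 -0.3154  0.024 ]
hb0 [ 0.4311 -0.1201  0.016 ]
hb1 [ 0.4944 -0.142   0.016 ]
tip [ 0.57  -0.167  0.009]
hub [0.4957 0.2592 0.084 ]
scene
jar [ 0.4419 -0.253   0.052 ]
pot [ 0.5713 -0.2336  0.04  ]
pink [ 0.5614 -0.3256  0.04  ]
tip [ 0.5668 -0.1778  0.009 ]
hb0 [ 0.4315 -0.1173  0.008 ]
covL [0.4213 0.025  0.05  ]
covR [0.5698 0.0165 0.05  ]
botL [0.4247 0.0247 0.    ]
botR [0.5817 0.0309 0.    ]
ctopR [0.5679 0.0125 0.1   ]
ctopBack [0.5681 0.166  0.1   ]
ctopfar [0.4129 0.1531 0.1   ]
t teal [322.395  192.4706] [317 187  12  12 119] [ 0.572 -0.228  0.04 ]
s teal [288.4964 241.9137] [281 237  15  11 139] [ 0.5679 -0.2388  0.04  ]
```

```bash
cat >> h.py <<'E'
MX=np.array([.4925,.0937]); MYAW=-1.0
def M(x,y,z):
    a=np.radians(MYAW); return np.array([MX[0]+np.cos(a)*x-np.sin(a)*y, MX[1]+np.sin(a)*x+np.cos(a)*y, z])
def dn(p,yaw,go=r.reach,**k):  # p = grasp point, tool down
    p=np.array(p,float)
    return go(list(p+[0,0,.163]),[180,0,yaw],**k)
def ln(p,yaw,speed=.15): dn(p,yaw,r.servo_line,speed=speed)
def st():
    s=r.sense(); print("t%.1f tcp"%s["clock"],np.round(s["tcp_pos"],4),"ori",np.round(s["orientation"],1),"F",np.round(s["contact_force"],1),"open %.4f"%s["opening"]); return s
E
python3 - <<'E'
from h import *
b=np.array([.464,-.1313]); 
dn([*b,.15],-18.7); st()
ln([*b,.021],-18.7); st()
r.grab(40); st()
ln([*b,.12],-18.7); st()
t=r.snapshot("top"); s=r.snapshot("scene")
crop(t,"t2",230,150,400,270,4); crop(s,"s2",150,140,350,290,4)
E
```

```text
t2.9 tcp [ 0.4642 -0.1308  0.3131] ori [-180.    -0.   -18.6] F [ 0.6 -0.7  0.3] open 0.0875
t3.9 tcp [ 0.4641 -0.1312  0.1841] ori [-180.    -0.   -18.7] F [-0.2 -0.1  0.6] open 0.0880
t5.0 tcp [ 0.464  -0.1313  0.184 ] ori [-180.    -0.   -18.7] F [-0.1 -0.5 -0.3] open 0.0156
t5.8 tcp [ 0.4638 -0.1312  0.2819] ori [-1.80e+02  1.00e-01 -1.87e+01] F [ 0.2  0.  -0.5] open 0.0156
```

View pics/s2.png

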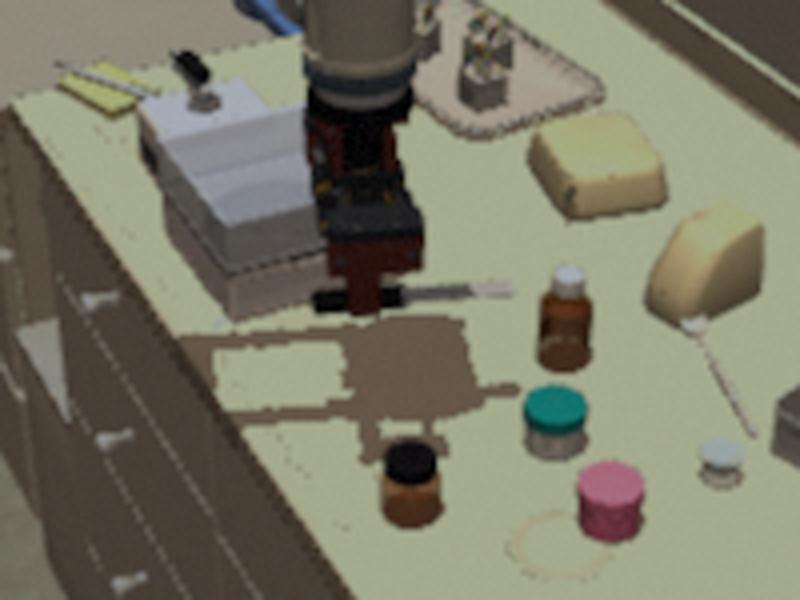

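View pics/t2.png

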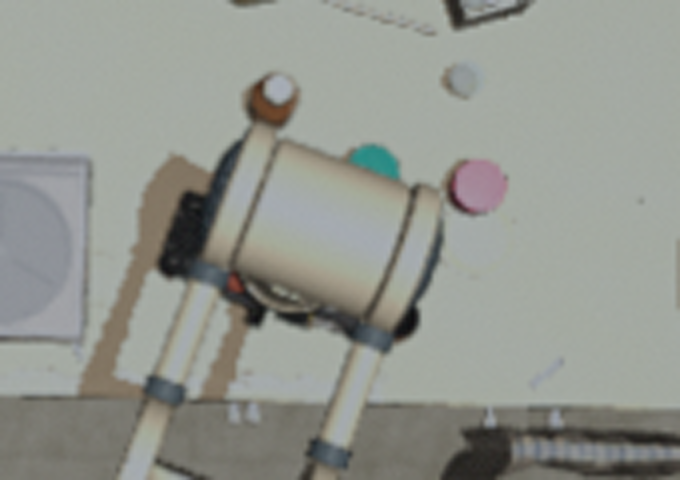

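```bash
python3 - <<'E'
from h import *
s=r.snapshot("scene"); print("tip",plane(s,(150+512/4,140+289/4),.107))
ln([.464,-.1313,.16],-18.7)
dn(M(0,-233,160)*[1,1,1] if 0 else M(0,-.235,.16),89); st()
ln(M(0,-.235,.059),89); st()
t=r.snapshot("top"); s=r.snapshot("scene")
crop(t,"t3",190,170,350,260,5); crop(s,"s3",170,150,290,240,6.6)
E
```

```text
tip [ 0.56631248 -0.17525953  0.107     ]
t8.0 tcp [ 0.4883 -0.1412  0.3225] ori [-180.   -0.   89.] F [ 0.7  0.4 -0.7] open 0.0155
t8.8 tcp [ 0.4887 -0.1414  0.223 ] ori [179.9   0.   89. ] F [ 0.5  0.3 -0. ] open 0.0153
```

View pics/s3.png

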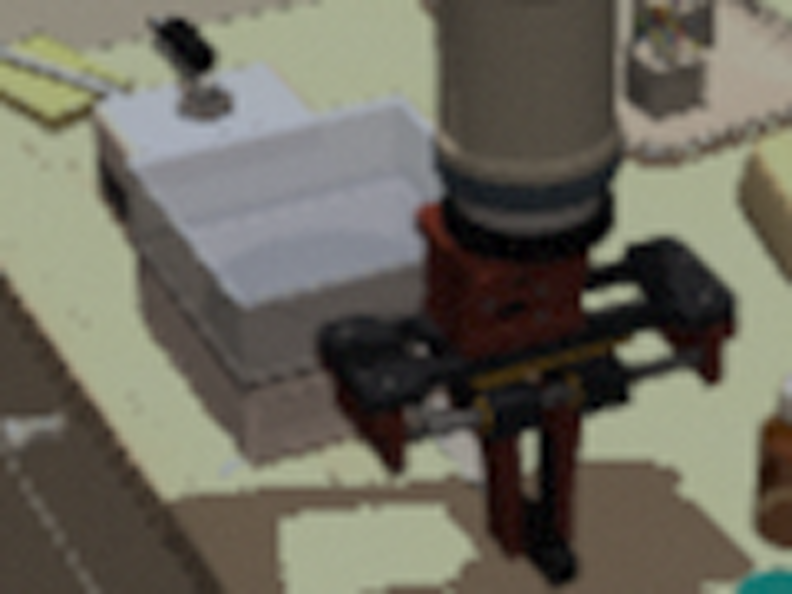

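View pics/t3.png

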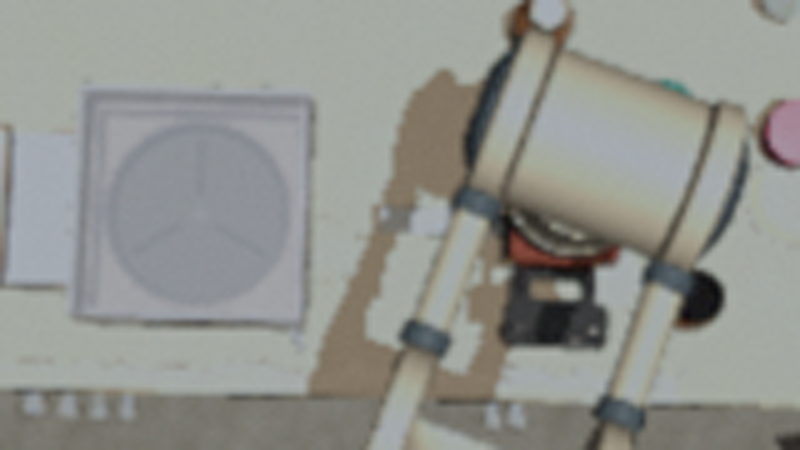

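```bash
python3 - <<'E'
from h import *
t=r.snapshot("top"); print("tip",plane(t,(190+378.5/5-.5,170+216.5/5-.5),.046),"exp",M(0,-.12,.046))
for y in (-.205,-.190,-.180,-.170):
    ln(M(0,y,.059),89,.05); s=st()
    if abs(s["contact_force"][1])>5: break
E
```

```text
tip [ 0.49468734 -0.02861671  0.046     ] exp [ 0.49040571 -0.02628172  0.046     ]
t9.7 tcp [ 0.4889 -0.1112  0.222 ] ori [180.   0.  89.] F [ 0.3  0.1 -1.3] open 0.0156
t10.2 tcp [ 0.4892 -0.096   0.222 ] ori [180.   0.  89.] F [ 0.   0.1 -0.6] open 0.0158
t10.5 tcp [ 0.4894 -0.086   0.222 ] ori [-180.    0.   89.] F [ 0.6  0.5 -0.2] open 0.0153
t10.9 tcp [ 0.4895 -0.076   0.222 ] ori [180.   0.  89.] F [-0.2  0.3 -1.4] open 0.0158
```

```bash
python3 - <<'E'
from h import *
r.grab(60)
for th in (0.1,.2,.3,.45,.6):
    pen=.023+.01*th
    ln(M(0,.078-.156*np.cos(th)+pen-.115, .050+.156*np.sin(th)+.013),89,.08); st()
r.wait(.2)
t=r.snapshot("top"); s=r.snapshot("scene")
crop(t,"t4",150,130,350,260,4); crop(s,"s4",150,110,300,240,4.6)
E
```

```text
t11.5 tcp [ 0.4899 -0.0745  0.2428] ori [179.9   0.   89. ] F [ 0.6  0.6 -0.3] open 0.0155
t11.8 tcp [ 0.4899 -0.071   0.2579] ori [179.9   0.   89. ] F [-0.5 -0.4  0. ] open 0.0156
t12.2 tcp [ 0.4899 -0.0661  0.273 ] ori [179.9   0.   89. ] F [-0.5  0.1 -1.3] open 0.0154
t12.7 tcp [ 0.4901 -0.056   0.2947] ori [179.9   0.   89. ] F [-0.  -0.4 -1.1] open 0.0151
t13.1 tcp [ 0.4903 -0.0427  0.3148] ori [179.9   0.   89. ] F [ 0.4  0.6 -1.3] open 0.0154
```

View pics/s4.png

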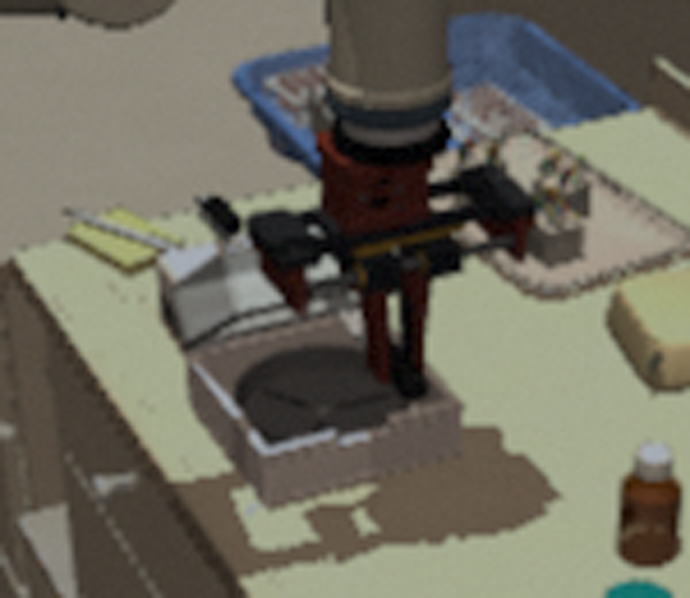

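View pics/t4.png

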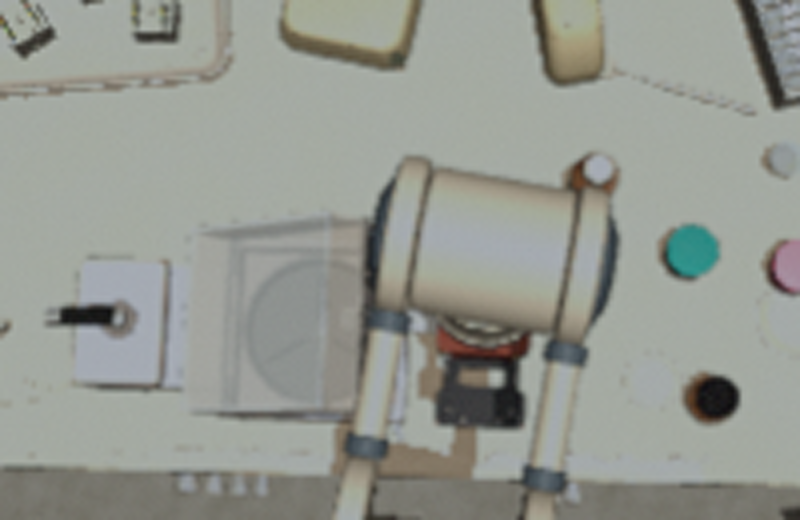

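Cover raised on the blade (scene crop: its near edge now at about (270,320), open chamber visible below). Continuing the arc.

```bash
python3 - <<'E'
from h import *
for th in (.75,.9,1.05,1.2,1.3,1.4,1.5):
    pen=.03+.02*max(0,th-.75)
    ln(M(0,.078-.156*np.cos(th)+pen-.115, .050+.156*np.sin(th)+.013),89,.08); st()
# tip against the roof inside, 20 mm below the lip
z0=.05+.156+.013
p0=.078-.156*np.cos(1.5)+.045-.115
ln(M(0,p0-.012,z0-.012),89,.08);st()
for y in (p0,p0+.01,p0+.017):
    ln(M(0,y,z0-.025),89,.05);s=st()
    if abs(s["contact_force"][1])>6: break
s=r.snapshot("scene"); crop(s,"s5",150,90,300,220,4.6)
E
```

```text
t13.8 tcp [ 0.4905 -0.027   0.333 ] ori [179.9   0.   89.1] F [ 0.5  0.7 -0.8] open 0.0153
t14.3 tcp [ 0.4909 -0.0068  0.3487] ori [179.9   0.   89.1] F [-0.2 -0.  -0.3] open 0.0155
t14.8 tcp [0.4912 0.0156 0.3615] ori [180.   -0.   89.1] F [-0.4 -0.7 -1.7] open 0.0156
t15.3 tcp [0.4916 0.0399 0.3712] ori [-180.    -0.    89.1] F [ 0.   1.8 -3.9] open 0.0155
t15.6 tcp [0.4919 0.0566 0.376 ] ori [-180.    -0.    89.1] F [-0.   2.4 -5.9] open 0.0155
t16.0 tcp [0.4922 0.0738 0.3796] ori [-180.    -0.    89.1] F [-0.   2.3 -7.4] open 0.0152
t16.4 tcp [0.4925 0.0912 0.3815] ori [180.   -0.   89.1] F [-0.3  1.5 -7.3] open 0.0154
t16.7 tcp [0.4922 0.078  0.3705] ori [179.9  -0.   88.9] F [ 0.6 -0.  -0.9] open 0.0154
t17.2 tcp [0.4924 0.091  0.3567] ori [-180.    0.   89.] F [-0.  -0.6  0.1] open 0.0153
t17.6 tcp [0.4926 0.101  0.3571] ori [180.   0.  89.] F [ 0.4  0.4 -0.9] open 0.0157
t17.9 tcp [0.4927 0.1079 0.357 ] ori [-180.    0.   89.] F [-0.6 -0.2 -0.6] open 0.0152
```

View pics/s5.png

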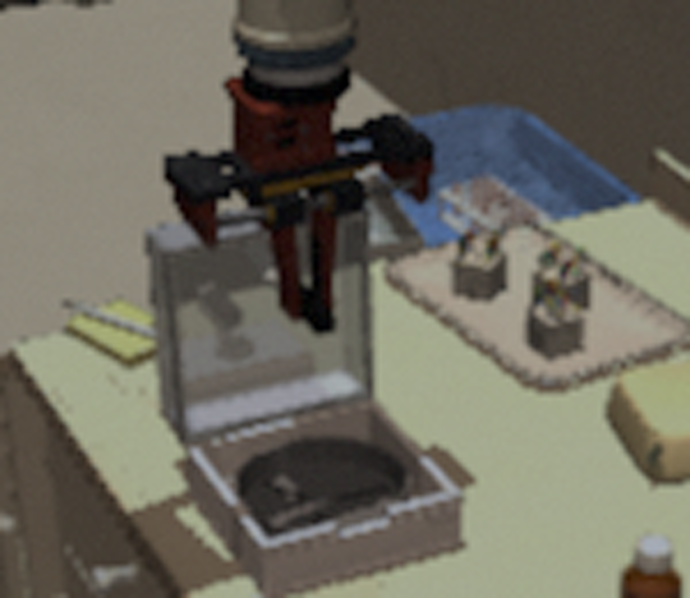

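```bash
python3 - <<'E'
from h import *
ln(M(0,-.16,.195),89,.2)
ln(M(0,-.23,.15),89,.2); st()
dn([.464,-.1313,.12],-18.7)
ln([.464,-.1313,.04],-18.7); st()
s=r.snapshot("scene"); t=r.snapshot("top"); crop(s,"s6",150,120,350,270,4); crop(t,"t6",150,130,350,260,4)
E
```

```text
t19.5 tcp [ 0.4886 -0.1356  0.3133] ori [180.  -0.  89.] F [-0.3  0.8 -0.7] open 0.0154
t21.8 tcp [ 0.4643 -0.1314  0.2038] ori [ 1.80e+02 -1.00e-01 -1.87e+01] F [ 0.5 -0.2  0.2] open 0.0155
```

View pics/s6.png

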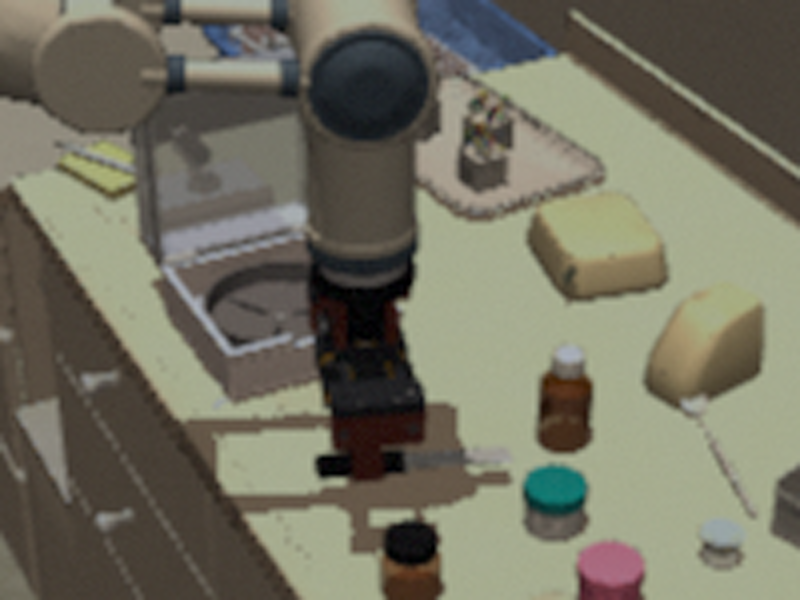

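View pics/t6.png

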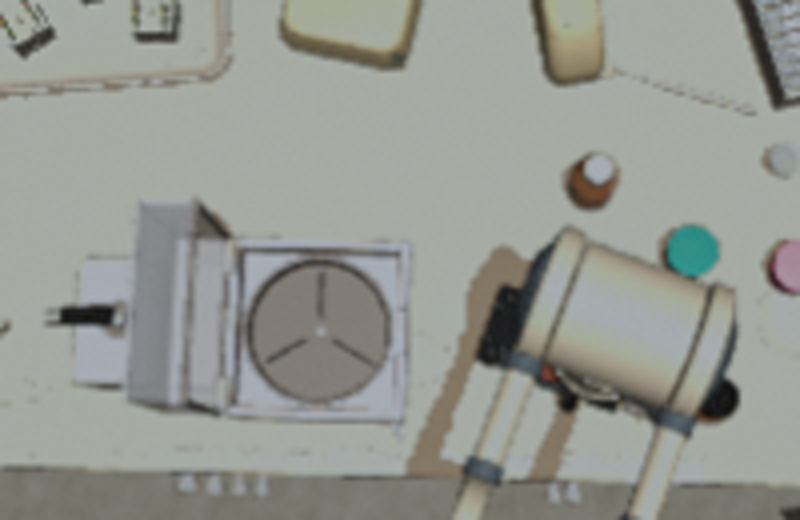

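```bash
python3 - <<'E'
from h import *
t=r.snapshot("top")
f=lambda p:(150+(p[0]+.5)/4-.5,130+(p[1]+.5)/4-.5)
print("ctr",plane(t,f((320,330)),.018))
for p in [(410,243),(403,421)]: print(plane(t,f(p),.05))
ln([.464,-.1313,.0215],-18.7,.05); s=st()
r.let_go(); ln([.464,-.1313,.17],-18.7); st()
dn([.5,.0,.3],89)
t=r.snapshot("top"); s=r.snapshot("scene"); crop(t,"t7",260,150,380,240,6.6); crop(s,"s7",210,200,330,290,6.6)
for k,d in(("t",t),("s",s)):
    h=cv2.cvtColor(d["frame"],cv2.COLOR_RGB2HSV)
    for nm,lo,hi,z in(("teal",(75,120,50),(95,255,255),.04),("dark",(0,0,0),(180,255,45),.052)):
        m=cv2.inRange(h,lo,hi)
        n,l,q,ce=cv2.connectedComponentsWithStats(m)
        for i in range(1,n):
            if 30<q[i,4]<400 and 250<ce[i][0]<380 and 150<ce[i][1]<280: print(k,nm,ce[i],q[i],plane(d,ce[i],z))
E
```

```text
ctr [0.49731178 0.09721945 0.018     ]
[0.57170784 0.01878423 0.05      ]
[0.41715894 0.02028896 0.05      ]
t22.5 tcp [ 0.464  -0.1313  0.1846] ori [-180.     0.   -18.7] F [-1.9  1.   4.7] open 0.0155
t24.8 tcp [ 0.4639 -0.1313  0.3317] ori [-1.80e+02  1.00e-01 -1.87e+01] F [-0.   0.5 -0.1] open 0.0878
t teal [322.43220339 192.43220339] [317 187  12  12 118] [ 0.57214633 -0.22816634  0.04      ]
t dark [264.        220.7254902] [262 213   5  16  51] [ 0.46653214 -0.02510166  0.052     ]
t dark [293.5        223.57894737] [290 216   8  17  38] [ 0.45913833 -0.12647372  0.052     ]
t dark [328.55844156 229.02597403] [324 225  10   9  77] [ 0.44323643 -0.24685518  0.052     ]
t dark [348.1641791  266.20895522] [341 263  16   7  67] [ 0.31929172 -0.31270553  0.052     ]
s teal [288.38732394 241.97887324] [281 237  15  11 142] [ 0.56741374 -0.23889489  0.04      ]
s dark [252.39622642 255.64150943] [247 251  12  10 106] [ 0.43842712 -0.25987948  0.052     ]
```

View pics/t7.png

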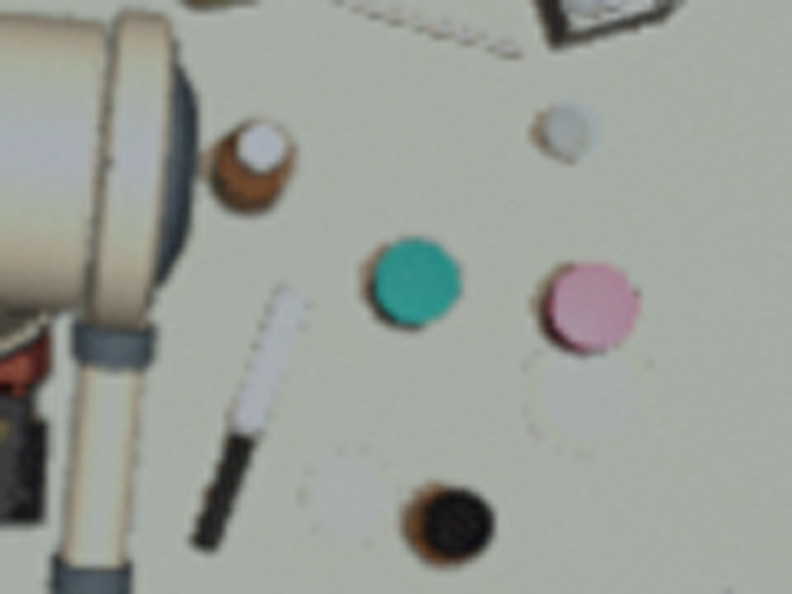

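View pics/s7.png

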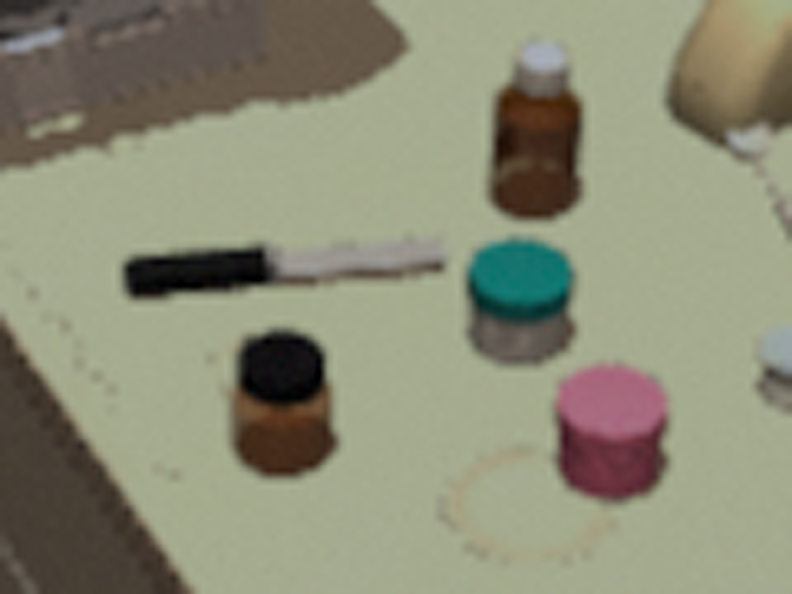

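Named candidates in the top crop: the teal-lidded white pot at (415,282) and the black-lidded brown jar at (455,522) fit the description. The pink pot at (593,307) is the look-alike, and the amber bottle (262,147) and dish (567,132) stay. Only one jar and one pot are present, and the blade lies flat. Next is the pot.

```bash
sed -i 's/^MX=.*/MX=np.array([.495,.096]); MYAW=-0.8/' h.py; python3 - <<'E'
from h import *
Y=89.2
p=[.572,-.230]
dn([*p,.16],Y); ln([*p,.042],Y); st()
r.grab(25); st()
ln([*p,.17],Y); st()
s=r.snapshot("scene"); crop(s,"s8",200,150,350,262,5)
E
```

```text
t28.4 tcp [ 0.5724 -0.23    0.2065] ori [1.799e+02 1.000e-01 8.920e+01] F [0.2 0.2 0.7] open 0.0880
t29.1 tcp [ 0.572 -0.23   0.205] ori [180.    0.   89.2] F [-1.4  0.3  0.1] open 0.0463
t30.1 tcp [ 0.5719 -0.2299  0.3315] ori [-1.799e+02 -1.000e-01  8.920e+01] F [-0.2  0.2 -1.6] open 0.0463
```

View pics/s8.png

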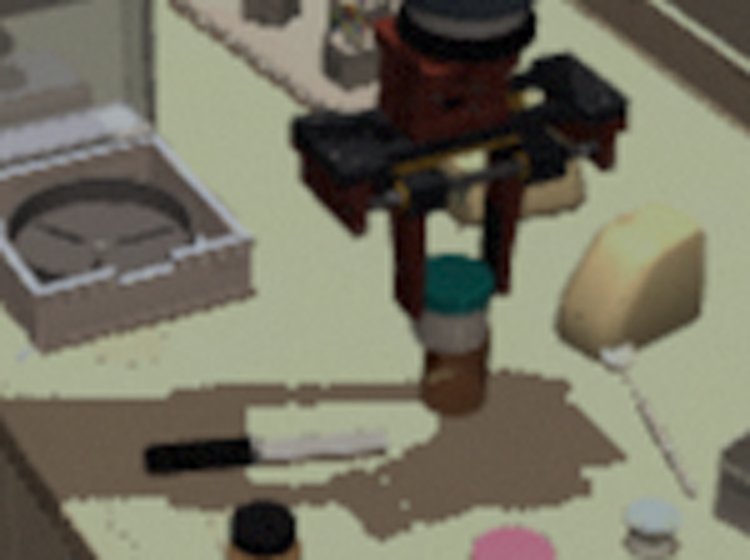

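The pot is held level (lid at (458,283) in the crop). Placing it, then the jar.

```bash
python3 - <<'E'
from h import *
Y=89.2
q=(0,.020)
dn(M(*q,.17),Y); st()
ln(M(*q,.066),Y,.1); s=st()
ln(M(*q,.0605),Y,.03); st()
r.let_go(); st()
ln(M(*q,.17),Y); 
dn([.4428,-.249,.17],Y); 
t=r.snapshot("top"); s=r.snapshot("scene"); crop(t,"t9",150,130,350,260,4); crop(s,"s9",150,130,310,250,5)
E
```

```text
t31.4 tcp [0.4957 0.1153 0.3329] ori [180.    0.   89.1] F [-0.4 -0.3 -0.1] open 0.0464
t32.6 tcp [0.4956 0.1161 0.23  ] ori [179.9  -0.   89.2] F [-0.6  0.7 -1.2] open 0.0464
t33.0 tcp [0.4952 0.116  0.2233] ori [-180.     0.    89.2] F [-0.  -0.3 -1. ] open 0.0467
t33.8 tcp [0.4953 0.116  0.2235] ori [-180.    -0.    89.2] F [-0.8 -0.8 -0.3] open 0.0883
```

View pics/s9.png

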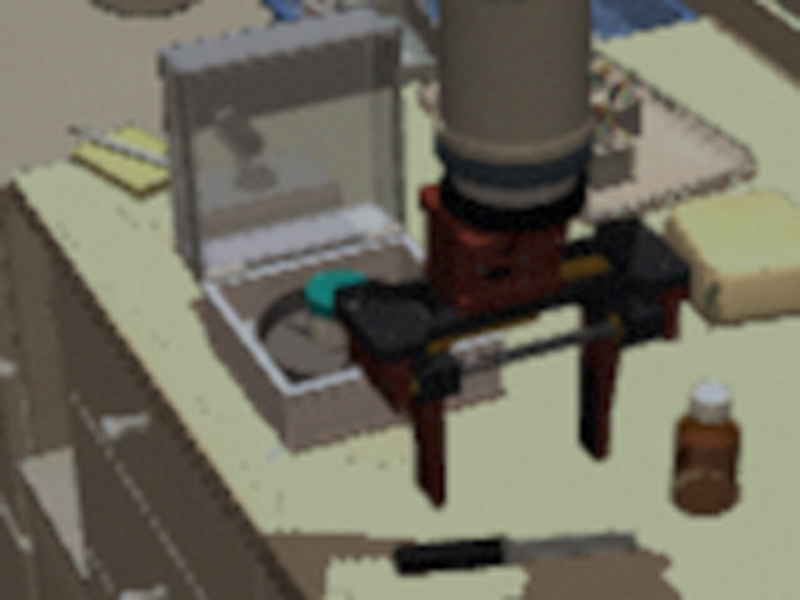

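View pics/t9.png

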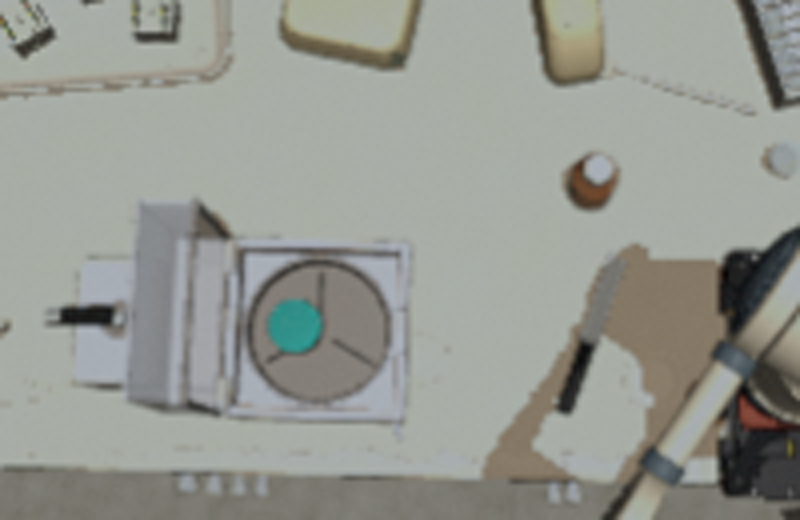

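Pot stands in the dish (top crop (295,326), dish centre about (320,330)). Jar next.

```bash
python3 - <<'E'
from h import *
Y=89.2
p=[.4428,-.249]
ln([*p,.043],Y); st()
r.grab(25); st()
ln([*p,.17],Y); st()
q=(0,-.030)
dn(M(*q,.17),Y)
ln(M(*q,.067),Y,.1); st()
ln(M(*q,.0615),Y,.03); st()
r.let_go(); st()
ln(M(*q,.17),Y); dn([.5,-.12,.3],Y)
t=r.snapshot("top"); s=r.snapshot("scene"); crop(t,"t10",150,130,350,260,4); crop(s,"s10",150,130,310,250,5)
E
```

```text
t37.1 tcp [ 0.4432 -0.2491  0.2071] ori [1.799e+02 1.000e-01 8.920e+01] F [ 0.2 -0.2  0.8] open 0.0878
t37.9 tcp [ 0.4428 -0.249   0.206 ] ori [180.    0.   89.2] F [ 0.9 -1.3 -0.5] open 0.0421
t38.9 tcp [ 0.4427 -0.2489  0.3317] ori [-1.799e+02 -1.000e-01  8.920e+01] F [-0.4 -0.  -2.2] open 0.0421
t41.3 tcp [0.4949 0.066  0.2309] ori [179.9  -0.   89.2] F [ 0.5  0.  -0.9] open 0.0422
t41.7 tcp [0.4945 0.066  0.2243] ori [-180.     0.    89.2] F [-0.6  0.7 -0.5] open 0.0419
t42.5 tcp [0.4946 0.066  0.2245] ori [180.   -0.   89.2] F [0.7 0.  0.1] open 0.0882
```

View pics/s10.png

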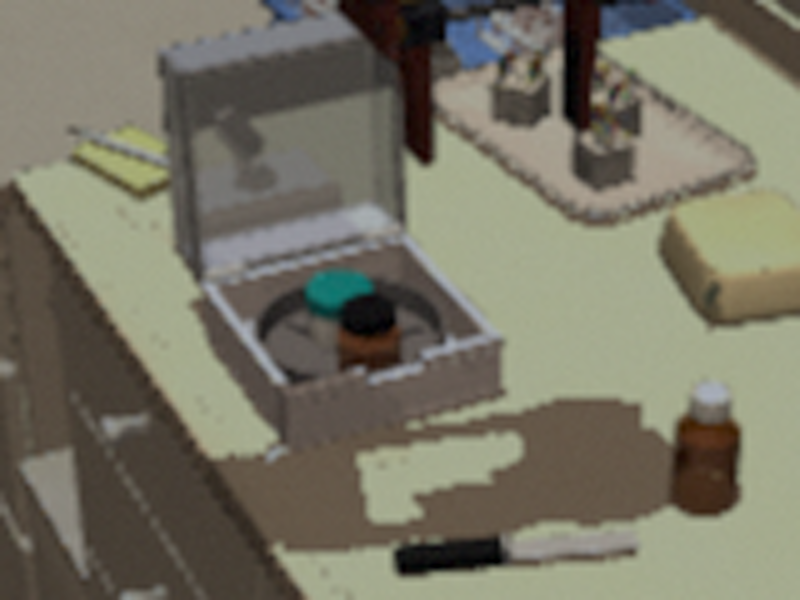

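View pics/t10.png

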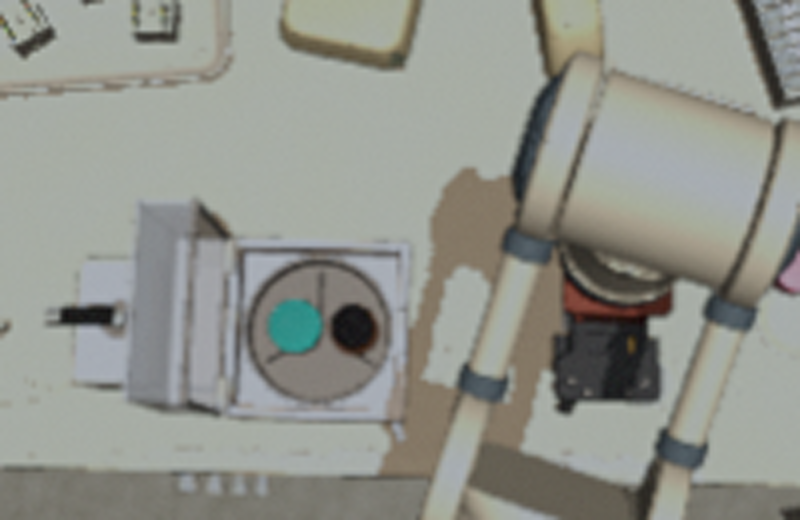

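Both stand upright in the dish (pot (295,326), jar (353,328)). Shutting the cover by following its arc from behind with closed fingers.

```bash
python3 - <<'E'
from h import *
Y=89.2
r.grab(10)
def pt(th,a,off=0.):
    n=np.array([np.sin(th),np.cos(th)]);l=np.array([-np.cos(th),np.sin(th)])
    c=np.array([.078,.05])+a*l+(.05+.01*np.sin(th)+off)*n
    return M(0,c[0],c[1]+.019)
dn(M(0,-.05,.30),Y)
ln(M(0,.155,.30),Y,.3)
ln(pt(1.6,.11,.008),Y,.2); st()
for th in np.arange(1.5,-.01,-.1):
    ln(pt(th,.11+.02*(1.5-th)/1.5),Y,.1); s=st()
    if np.linalg.norm(s["contact_force"])>20: print("STOP");break
E
```

```text
t48.0 tcp [0.4974 0.2446 0.3417] ori [179.9  -0.   89.1] F [0.3 0.3 0.1] open 0.0004
t48.4 tcp [0.497  0.2253 0.3474] ori [179.9  -0.   89.1] F [-0.7  1.2 -0.7] open 0.0003
t48.7 tcp [0.4967 0.2135 0.3524] ori [180.    0.   89.2] F [-0.2  1.2 -0.6] open 0.0003
t49.0 tcp [0.4965 0.2008 0.3568] ori [180.    0.   89.1] F [-0.  -0.4 -0.3] open 0.0007
t49.2 tcp [0.4963 0.1876 0.3599] ori [180.    0.   89.1] F [-0.2  0.1 -0.3] open 0.0002
t49.5 tcp [0.4961 0.1738 0.3616] ori [180.    0.   89.1] F [-1.2 -0.4 -0.5] open 0.0007
t49.8 tcp [0.4959 0.1599 0.3617] ori [180.    0.   89.1] F [ 0.5 -0.3  0.4] open 0.0004
t50.1 tcp [0.4957 0.1457 0.3603] ori [-180.     0.    89.1] F [-0.1 -0.4  0.5] open 0.0004
t50.4 tcp [0.4955 0.1317 0.3573] ori [-180.     0.    89.2] F [ 0.5 -0.2  1. ] open 0.0002
t50.7 tcp [0.4953 0.1179 0.3527] ori [-180.     0.    89.1] F [-0.2 -0.4  0.6] open 0.0004
t51.0 tcp [0.4951 0.1045 0.3466] ori [-180.     0.    89.2] F [-0.2  0.2 -0.4] open 0.0007
t51.3 tcp [0.4949 0.0917 0.3387] ori [-179.9    0.    89.1] F [ 0.8  0.3 -0.4] open 0.0006
t51.6 tcp [0.4947 0.0797 0.3295] ori [-179.9    0.    89.1] F [ 0.7 -0.2 -0.2] open 0.0004
t51.9 tcp [0.4945 0.0688 0.319 ] ori [-179.9    0.    89.1] F [-0.5 -0.1 -0.3] open 0.0005
t52.2 tcp [0.4943 0.0591 0.3073] ori [-179.9    0.    89.2] F [-0.  -0.1 -0. ] open 0.0008
t52.5 tcp [0.4942 0.0507 0.2946] ori [-179.9    0.    89.2] F [-0.1 -0.2 -0.3] open 0.0002
t52.8 tcp [0.4945 0.0437 0.2823] ori [179.9  -0.   89.2] F [1.1 0.5 2.3] open 0.0009
```

```bash
python3 - <<'E'
from h import *
Y=89.2
for z in (.118,.1165,.115):
    ln(M(0,-.06,z),Y,.03); s=st()
    if s["contact_force"][2]>10: break
ln(M(0,-.06,.2),Y)
dn([.45,-.15,.3],Y)
t=r.snapshot("top"); s=r.snapshot("scene"); crop(t,"t11",150,160,270,250,6.6); crop(s,"s11",170,140,290,230,6.6)
E
```

```text
t53.2 tcp [0.4943 0.0366 0.2822] ori [ 1.799e+02 -1.000e-01  8.920e+01] F [-0.1  3.7  8. ] open 0.0008
t53.5 tcp [0.4942 0.0366 0.2821] ori [ 1.798e+02 -1.000e-01  8.930e+01] F [-3.1  4.2 13.8] open 0.0000
```

View pics/s11.png

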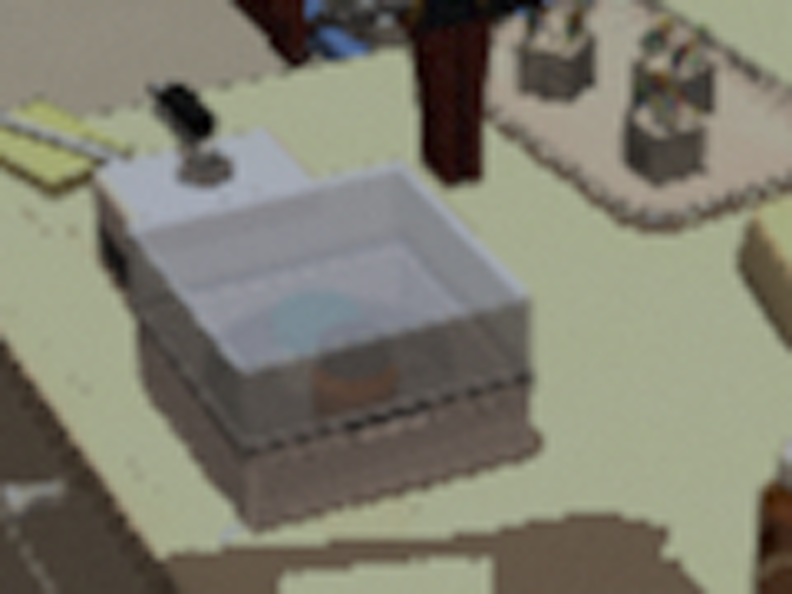

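View pics/t11.png

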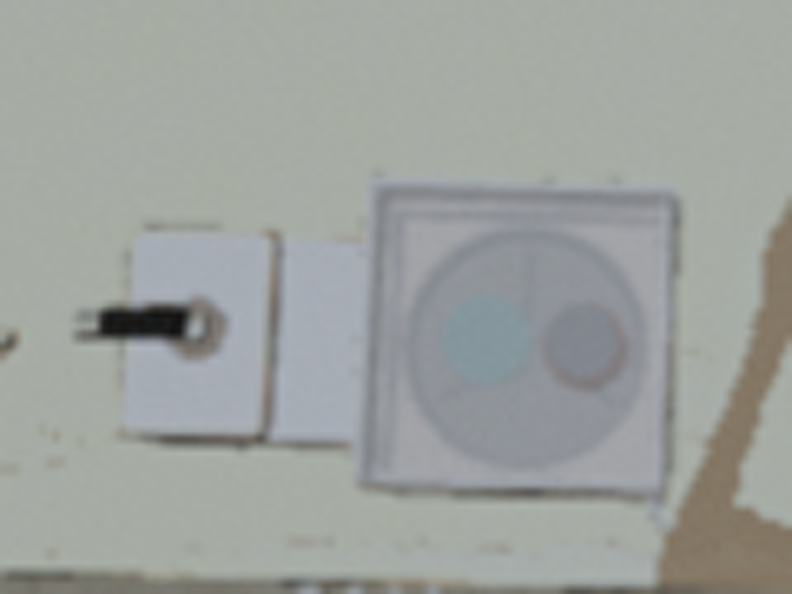

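```bash
python3 - <<'E'
from h import *
t=r.snapshot("top"); s=r.snapshot("scene")
f=lambda p:(150+(p[0]+.5)/6.6-.5,160+(p[1]+.5)/6.6-.5)
g=lambda p:(170+(p[0]+.5)/6.6-.5,140+(p[1]+.5)/6.6-.5)
for n,p,z in(("outer",(99,323),.1),("inner",(190,322),.1),("fork",(75,325),.095),("hub",(197,325),.08)): print(n,plane(t,f(p),z))
for n,p,z in(("outer",(172,92),.1),("inner",(200,128),.1),("hub",(206,168),.08)): print("s",n,plane(s,g(p),z))
print("hub nominal",M(0,.168,.095))
print(two(t,f((145,322)),s,g((187,111))))
E
```

```text
outer [0.49435561 0.30690592 0.1       ]
inner [0.49602674 0.26080126 0.1       ]
fork [0.49363895 0.32043835 0.095     ]
hub [0.49704949 0.26180136 0.08      ]
s outer [0.49147623 0.29911073 0.1       ]
s inner [0.48955647 0.25288161 0.1       ]
s hub [0.48831714 0.24416196 0.08      ]
hub nominal [0.49734565 0.26398362 0.095     ]
[0.49542137 0.28544638 0.09377241]
```

```bash
cat >> h.py <<'E'
HUB=np.array([.4973,.264])
def HP(c,phi,rho=.028,dz=.008):  # crank angle c (cw), fold phi
    a=np.radians(90+MYAW)-c; u=np.array([np.cos(a),np.sin(a)])
    p=HUB+u*(.05-rho*np.cos(phi)); return np.array([p[0],p[1],.095+rho*np.sin(phi)+dz])
E
python3 - <<'E'
from h import *
C0=-.05; Y=92
r.let_go()
p=HP(C0,0); print(p)
dn(p+[0,0,.1],Y); ln(p+[0,0,.03],Y); ln(p,Y,.06); st()
r.grab(15); st()
for ph in np.arange(.15,1.66,.15):
    ln(HP(C0,ph),Y,.06); st()
t=r.snapshot("top"); s=r.snapshot("scene"); crop(t,"t12",150,160,270,250,6.6); crop(s,"s12",150,110,290,215,5.5)
E
```

```text
[0.49650735 0.28598572 0.103     ]
t59.5 tcp [0.4965 0.286  0.2658] ori [-180.    0.   92.] F [1.1 0.4 0.8] open 0.0874
t60.6 tcp [0.496  0.2861 0.2658] ori [-179.9   -0.    92. ] F [-5.1 -0.3  2. ] open 0.0178
t60.9 tcp [0.4959 0.2863 0.2695] ori [-179.8    0.    92. ] F [-4.7  0.6 -1.5] open 0.0175
t61.1 tcp [0.496  0.2872 0.2737] ori [-1.798e+02  1.000e-01  9.200e+01] F [-6.4 -0.7 -2.8] open 0.0177
t61.4 tcp [0.4959 0.2887 0.2779] ori [-1.799e+02  1.000e-01  9.200e+01] F [-7.5 -2.2 -3. ] open 0.0177
t61.6 tcp [0.4959 0.2907 0.2816] ori [-1.799e+02  1.000e-01  9.200e+01] F [-6.4 -1.5 -2.5] open 0.0178
t61.9 tcp [0.4959 0.2932 0.2849] ori [-1.799e+02  1.000e-01  9.200e+01] F [-5.9 -3.2 -3. ] open 0.0177
t62.1 tcp [0.4959 0.2962 0.2879] ori [-1.799e+02  1.000e-01  9.200e+01] F [-6.  -2.1 -2.2] open 0.0177
t62.4 tcp [0.4959 0.2996 0.2906] ori [-1.799e+02  1.000e-01  9.200e+01] F [-4.7 -3.5 -1.1] open 0.0174
t62.6 tcp [0.496  0.3034 0.2929] ori [1.8e+02 1.0e-01 9.2e+01] F [-4.3 -3.9 -0.4] open 0.0173
t62.9 tcp [0.496  0.3073 0.2945] ori [1.799e+02 1.000e-01 9.200e+01] F [-3.1 -4.   0.3] open 0.0173
t63.1 tcp [0.4961 0.3114 0.2958] ori [1.798e+02 1.000e-01 9.200e+01] F [-3.2 -4.7  1.9] open 0.0170
t63.4 tcp [0.4961 0.3156 0.2964] ori [179.8   0.   91.9] F [-2.5 -4.4  3.6] open 0.0165
```

View pics/s12.png

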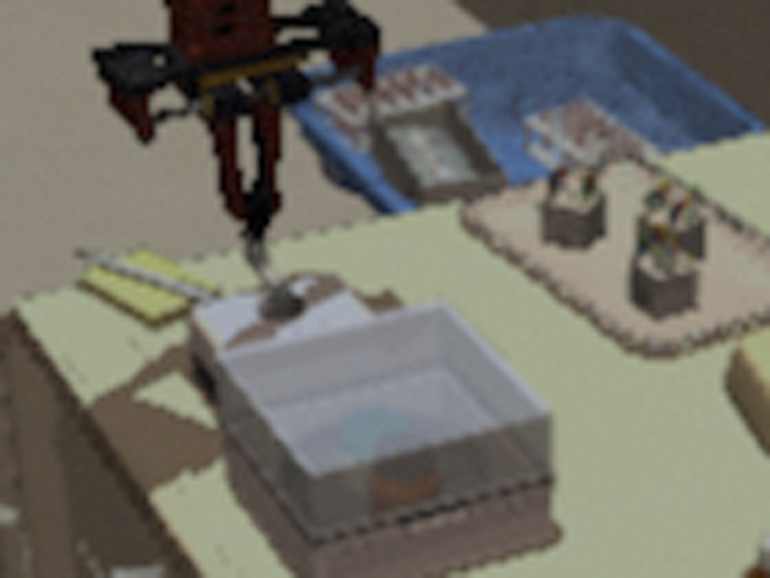

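View pics/t12.png

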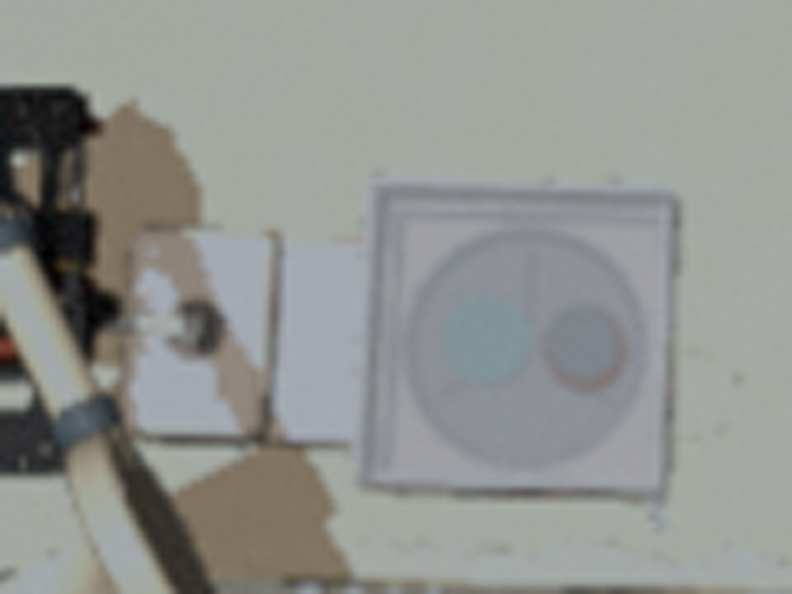

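```bash
cat > crank.py <<'E'
from h import *
import sys,json
def run(c0,c1,off,Y=92,step=np.radians(12)):
    off=np.array(off,float); rec=[]
    n=int(np.ceil((c1-c0)/step))
    for c in np.linspace(c0,c1,n+1):
        a=np.radians(90+MYAW)-c; u=np.array([np.cos(a),np.sin(a)])
        p=HP(c,np.pi/2); p[:2]+=off
        ln(p,Y,.07)
        F=np.mean([r.sense()["contact_force"] for _ in range(3)],0)
        fr=F[:2]@u; ft=F[:2]@np.array([u[1],-u[0]])
        off+=.00012*fr*u*1.0
        q=r.sense()["tcp_pos"]; rec.append([c,q[0],q[1],fr,ft,F[2]])
        if np.hypot(fr,ft)>30: print("STOP",c,fr,ft); break
    rec=np.array(rec); return off,rec
E
python3 - <<'E'
from crank import *
np.set_printoptions(precision=4,suppress=True)
ln(HP(-.05,np.pi/2),92,.03); st()
off,rec=run(-.05,2.0,[0,0]); print(off); print(rec); st()
A=np.c_[2*rec[:,1:3],np.ones(len(rec))]; sol=np.linalg.lstsq(A,(rec[:,1:3]**2).sum(1),rcond=None)[0]; print(sol[:2],np.sqrt(sol[2]+sol[:2]@sol[:2]))
np.save("off.npy",off)
E
```

```text
t63.7 tcp [0.496  0.3138 0.2958] ori [179.8  -0.   92. ] F [-0.2 -2.3  5.8] open 0.0165
[ 0.0007 -0.0001]
[[-0.05    0.496   0.3138 -1.6333 -0.2757  5.3537]
 [ 0.155   0.5061  0.3131 -1.5978 -1.7108  4.2064]
 [ 0.36    0.5158  0.3104 -0.0839 -2.4222  4.7331]
 [ 0.565   0.525   0.3061  2.2283 -1.0964  2.199 ]
 [ 0.77    0.5329  0.2989  0.2632 -0.5143 -0.0514]
 [ 0.975   0.5396  0.2907  0.0349  0.2939  0.6846]
 [ 1.18    0.5443  0.2816  0.7026 -0.1996  1.4979]
 [ 1.385   0.5471  0.2717  1.6198 -0.7091  3.2672]
 [ 1.59    0.5478  0.2617  0.9976  0.3662  2.2879]
 [ 1.795   0.5464  0.2516  0.9228  0.0344  2.4498]
 [ 2.      0.5428  0.242   0.5127 -0.7312  0.2713]]
t67.0 tcp [0.5428 0.242  0.2932] ori [-179.9    0.    92. ] F [0.8 0.4 0.3] open 0.0006
[0.4974 0.2636] 0.05034485705303942
```

```bash
python3 - <<'E'
from h import *
ln(r.sense()["tcp_pos"]*[1,1,0]+[0,0,.12],92) if 0 else None
p=r.sense()["tcp_pos"]; r.servo_line([p[0],p[1],p[2]+.08],speed=.15)
r.reach([.45,-.1,.45],[180,0,90])
t=r.snapshot("top"); s=r.snapshot("scene"); crop(t,"t13",150,160,270,250,6.6); crop(s,"s13",150,130,270,220,6.6)
E
```

```text
(no output)
```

View pics/s13.png

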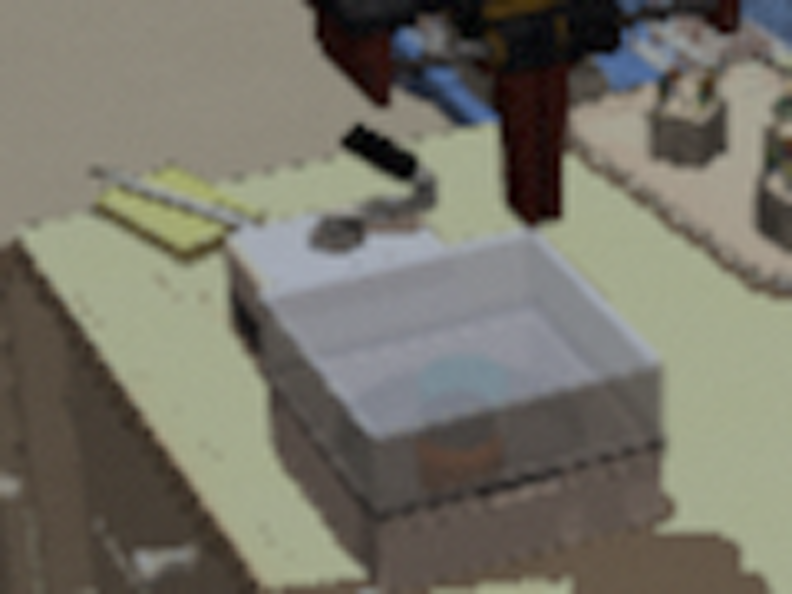

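View pics/t13.png

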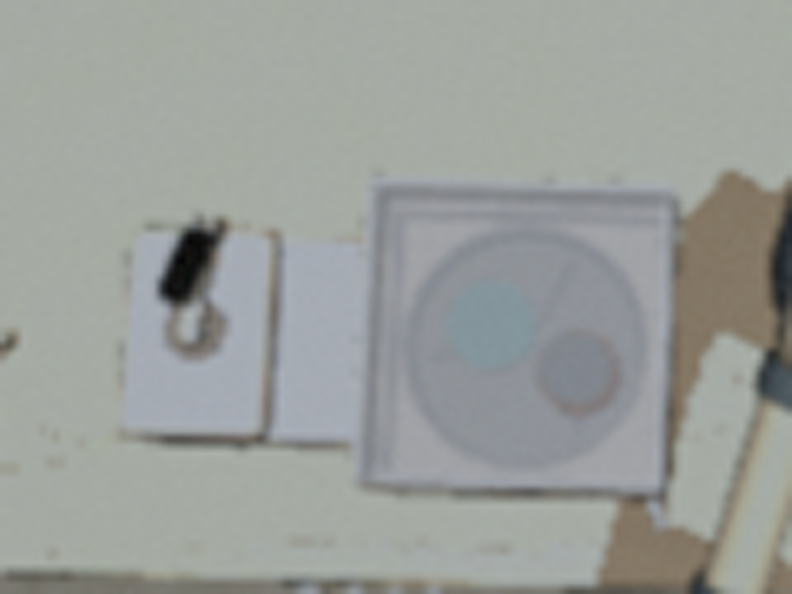

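```bash
python3 - <<'E'
from h import *
np.set_printoptions(precision=4,suppress=True)
t=r.snapshot("top"); s=r.snapshot("scene")
f=lambda p:(150+(p[0]+.5)/6.6-.5,160+(p[1]+.5)/6.6-.5)
g=lambda p:(150+(p[0]+.5)/6.6-.5,130+(p[1]+.5)/6.6-.5)
pin=plane(t,f((211,224)),.095); print("pin",pin)
print("pin s",plane(s,g((422,182)),.095))
for q in (pin[:2],plane(s,g((422,182)),.095)[:2]):
    d=q-HUB; print("r",np.hypot(*d),"crank",np.radians(90+MYAW)-np.arctan2(d[1],d[0]))
# free end top centre triangulation
print("end",two(t,f((177,292)),s,g((352,138))))
print("outer end",two(t,f((207,235)),s,g((405,168))))
crop(t,"t14",160,180,200,220,15); crop(s,"s14",185,140,235,178,15)
E
```

```text
pin [0.5472 0.2544 0.095 ]
pin s [0.5418 0.2525 0.095 ]
r 0.050791358327086436 crank 1.7467312874473688
r 0.04601329079023112 crank 1.8101137932951479
end [0.5071 0.2624 0.1255]
outer end [0.5369 0.255  0.1041]
```

View pics/t14.png

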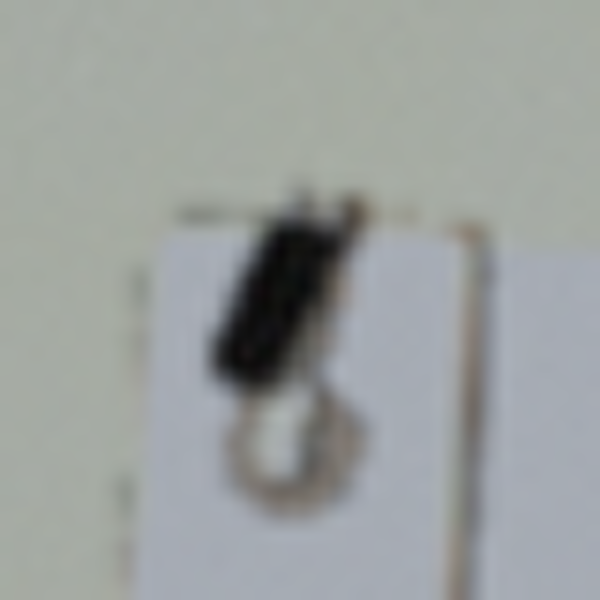

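View pics/s14.png

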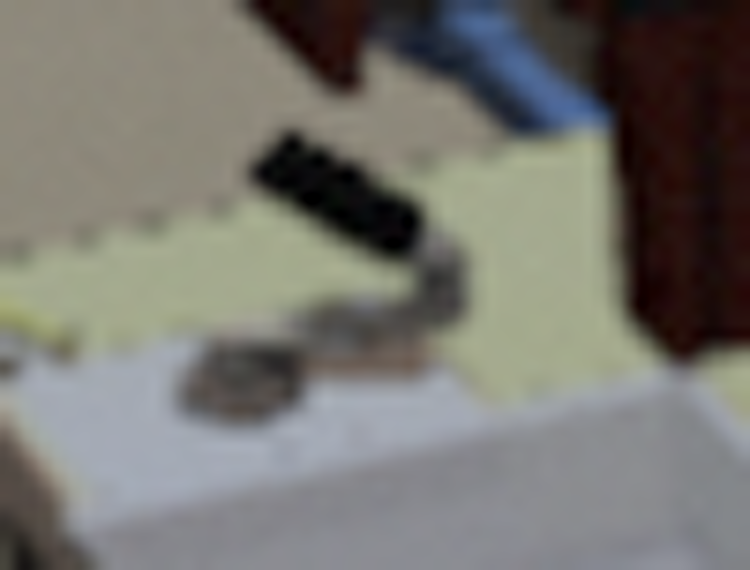

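```bash
python3 - <<'E'
from h import *
r.let_go()
yaw=lambda c: 90+MYAW-np.degrees(c)
def P(c): return HP(c,.64,.022,.004)
c=1.75
dn(P(c)+[0,0,.12],yaw(c)); ln(P(c)+[0,0,.0],yaw(c),.1); st()
r.grab(20); st()
for c in np.arange(1.6,.19,-.15):
    dn(P(c),yaw(c),r.servo_line,speed=.05) ; s=st()
    if np.linalg.norm(s["contact_force"])>25: print("STOP",c); break
E
```

```text
t74.0 tcp [0.5293 0.2579 0.2762] ori [-1.799e+02 -1.000e-01 -1.110e+01] F [ 0.2 -0.4  0.7] open 0.0880
t75.1 tcp [0.5292 0.2581 0.2752] ori [-179.9   -0.   -11.1] F [ 3.1  2.9 -2. ] open 0.0175
t75.4 tcp [0.5299 0.2632 0.2752] ori [-1.799e+02 -1.000e-01 -2.400e+00] F [ 3.7  3.7 -1.1] open 0.0172
t75.7 tcp [0.5297 0.2682 0.2752] ori [-1.799e+02 -1.000e-01  6.200e+00] F [ 3.8  5.1 -2.1] open 0.0175
t76.0 tcp [0.5288 0.2732 0.2752] ori [-1.799e+02 -1.000e-01  1.480e+01] F [ 4.  6. -3.] open 0.0179
t76.3 tcp [0.5272 0.278  0.2752] ori [-179.9   -0.2   23.4] F [ 5.3  7.6 -3.7] open 0.0177
t76.6 tcp [0.5249 0.2825 0.2752] ori [-179.9   -0.2   32. ] F [ 3.9  7.8 -3.7] open 0.0178
t76.9 tcp [0.5219 0.2867 0.2752] ori [-179.9   -0.2   40.6] F [ 3.4  9.8 -3.8] open 0.0172
t77.2 tcp [0.5183 0.2903 0.2751] ori [-179.9   -0.3   49.2] F [ 2.6 10.9 -4.2] open 0.0175
t77.5 tcp [0.5142 0.2935 0.2751] ori [-179.9   -0.3   57.8] F [ 2.5 11.9 -3.9] open 0.0175
t77.8 tcp [0.5097 0.2959 0.275 ] ori [-179.9   -0.3   66.4] F [ 0.  12.  -3.5] open 0.0178
t78.1 tcp [0.5049 0.2977 0.275 ] ori [-179.9   -0.3   75.1] F [-0.7 12.5 -2.8] open 0.0177
```

```bash
cat >> h.py <<'E'
yawc=lambda c: 90+MYAW-np.degrees(c)
def RP(c,rad,z,dt=0.):
    a=np.radians(90+MYAW)-c; u=np.array([np.cos(a),np.sin(a)]); w=np.array([u[1],-u[0]])
    return np.array([*(HUB+u*rad+w*dt),z])
E
python3 - <<'E'
from h import *
r.let_go()
c=.25; Y=yawc(c)
p=r.sense()["tcp_pos"]; r.servo_line([p[0],p[1],p[2]+.09],speed=.15)
r.grab(10)
ln(RP(c,-.03,.19),Y,.15); ln(RP(c,-.03,.131),Y,.1); st()
for rad in np.arange(-.01,.0345,.006):
    ln(RP(c,rad,.131),Y,.05); s=st()
ln(RP(c,.034,.131),Y,.03); st(); 
ln(RP(c,.02,.131),Y,.05); ln(RP(c,.0,.22),Y,.2)
dn([.45,-.1,.3],90)
t=r.snapshot("top"); s=r.snapshot("scene"); crop(t,"t15",160,180,200,220,15); crop(s,"s15",185,130,235,168,15)
E
```

```text
t82.7 tcp [0.4896 0.2352 0.2944] ori [180.   -0.   74.9] F [-0.5 -0.1  0. ] open 0.0005
t83.2 tcp [0.4947 0.2546 0.2939] ori [-180.     0.    74.9] F [ 0.4 -0.5  0.6] open 0.0006
t83.5 tcp [0.4964 0.2597 0.2943] ori [1.80e+02 1.00e-01 7.48e+01] F [-0.7 -4.5  3.2] open 0.0006
t83.7 tcp [0.4982 0.2632 0.2961] ori [179.8   0.4  74.7] F [ -5.5 -18.9  11.7] open 0.0003
t84.0 tcp [0.5001 0.2677 0.2983] ori [179.7   0.5  74.6] F [ -6.4 -24.4  21.1] open 0.0007
t84.3 tcp [0.5012 0.2773 0.2948] ori [ 1.799e+02 -1.000e-01  7.480e+01] F [-1.2 -2.   0.8] open 0.0004
t84.5 tcp [0.5024 0.284  0.2932] ori [-179.9    0.    74.9] F [ 0.4 -0.4 -0.2] open 0.0008
t84.8 tcp [0.5041 0.2896 0.2936] ori [-180.    -0.    74.9] F [0.  0.4 0. ] open 0.0006
t85.1 tcp [0.5056 0.2945 0.2939] ori [-180.     0.2   74.8] F [-1.7 -5.1  1.6] open 0.0008
t85.3 tcp [0.506  0.2953 0.2939] ori [-180.     0.3   74.8] F [ -3.6 -11.7   3.5] open 0.0006
```

View pics/t15.png

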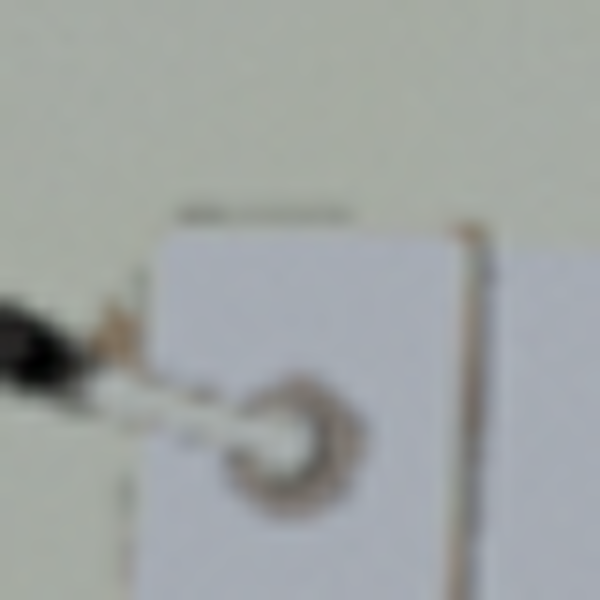

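View pics/s15.png

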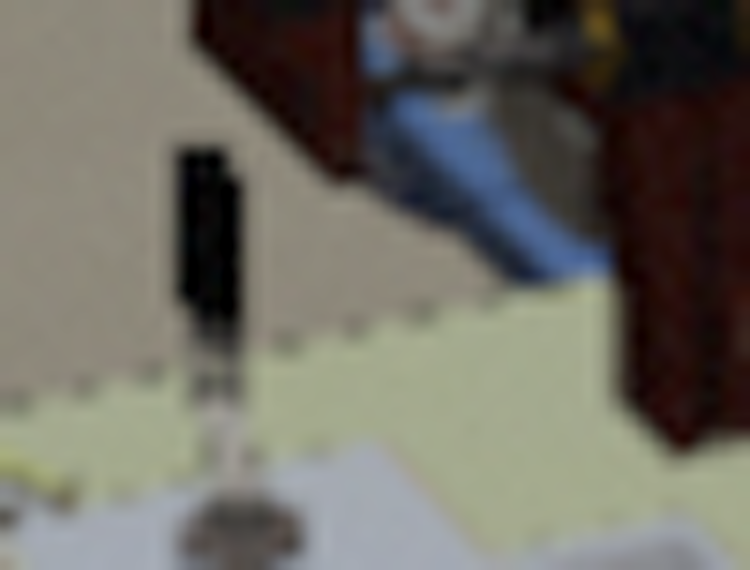

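```bash
python3 - <<'E'
from h import *
np.set_printoptions(precision=4,suppress=True)
t=r.snapshot("top"); s=r.snapshot("scene")
f=lambda p:(160+(p[0]+.5)/15-.5,180+(p[1]+.5)/15-.5)
g=lambda p:(185+(p[0]+.5)/15-.5,130+(p[1]+.5)/15-.5)
print("disc",plane(t,f((297,445)),.07),"cap",plane(t,f((292,438)),.084))
a1=plane(t,f((160,403)),.084);a0=plane(t,f((292,438)),.084); d=a1-a0; print("c by arm",np.radians(90+MYAW)-np.arctan2(d[1],d[0]))
h=cv2.cvtColor(t["frame"],cv2.COLOR_RGB2HSV); 
print("top of handle s/t", two(t,f((15,335)),s,g((205,160))))
crop(t,"t16",140,185,180,215,18)
E
```

```text
disc [0.497  0.2644 0.07  ] cap [0.4968 0.2623 0.084 ]
c by arm 0.21819037454201595
top of handle s/t [0.5093 0.3094 0.1452]
```

View pics/t16.png

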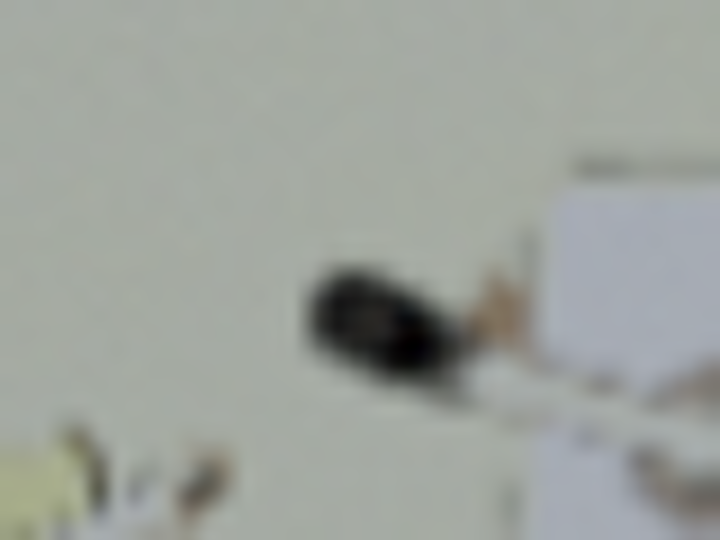

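```bash
python3 - <<'E'
from crank import *
np.set_printoptions(precision=3,suppress=True,linewidth=120)
r.let_go()
c=.245; Y=yawc(c)
p=RP(c,.05,.128)
dn(p+[0,0,.09],Y); ln(p+[0,0,.04],Y); ln(p,Y,.1); st()
r.grab(45); r.wait(.2); st()
# crank with force-adapted radius, handle grasp height const
off=np.zeros(2); rec=[]
for cc in np.arange(c,1.3,.17):
    u=RP(cc,1,0)[:2]-HUB; w=np.array([u[1],-u[0]])
    q=RP(cc,.05,.128); q[:2]+=off; ln(q,Y,.08)
    S=r.sense();F=S["contact_force"];fr=F[:2]@u; off+=.0001*fr*u
    rec.append([cc,fr,F[:2]@w,F[2],S["opening"]*1000,*(off*1000)])
print(np.array(rec)); np.save("off.npy",off)
s=r.snapshot("scene");crop(s,"s17",150,100,290,205,5.5)
E
```

```text
t91.9 tcp [0.51  0.312 0.291] ori [-180.     0.    75.2] F [-0.6  0.3 -0.2] open 0.0879
t93.2 tcp [0.51  0.312 0.291] ori [-180.     0.    75.2] F [-1.1  0.9  0.7] open 0.0170
[[ 0.245 -0.192 -1.075 -0.639 17.581 -0.005 -0.019]
 [ 0.415 -2.568  2.227 -0.402 17.36  -0.112 -0.252]
 [ 0.585 -3.259  1.783  1.225 17.388 -0.295 -0.521]
 [ 0.755 -5.164  1.881  0.219 17.415 -0.655 -0.892]
 [ 0.925 -4.276  0.903  0.866 17.24  -1.    -1.145]
 [ 1.095 -5.373  1.59   1.43  17.184 -1.481 -1.384]
 [ 1.265 -4.439  0.771  0.251 16.959 -1.906 -1.512]]
```

View pics/s17.png

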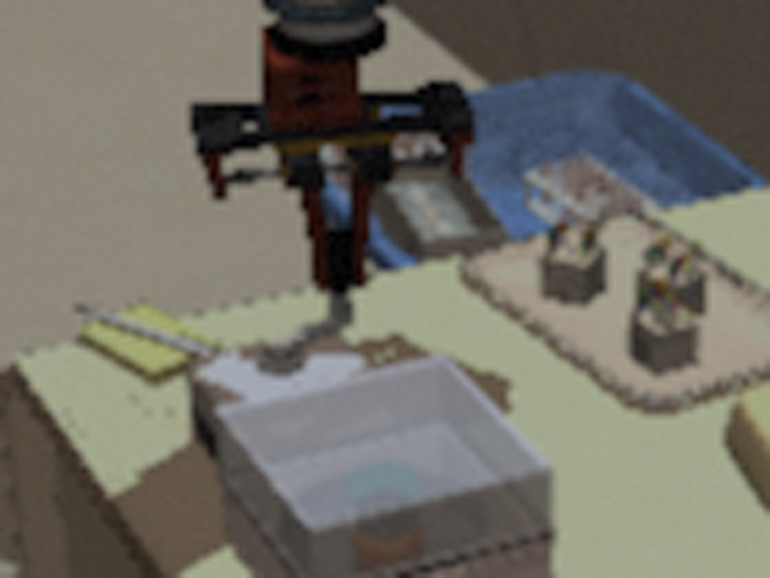

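```bash
cat > seg.py <<'E'
from h import *
np.set_printoptions(precision=3,suppress=True,linewidth=120)
def regrip(c,Y,cur):
    r.let_go(); p=r.sense()["tcp_pos"]; r.servo_line([p[0],p[1],p[2]+.05],speed=.2)
    q=RP(c,.05,.128)
    dn(q+[0,0,.05],Y); ln(q,Y,.15); r.grab(45); r.wait(.1); st()
def seg(c0,c1,Y0,step=.2):
    off=np.zeros(2); rec=[]
    for cc in np.linspace(c0,c1,int(np.ceil((c1-c0)/step))+1)[1:]:
        u=RP(cc,1,0)[:2]-HUB; w=np.array([u[1],-u[0]])
        q=RP(cc,.05,.128); q[:2]+=off; Y=Y0-np.degrees(cc-c0)
        Y=(Y+180)%360-180
        ln(q,Y,.08)
        S=r.sense();F=S["contact_force"];fr=F[:2]@u; off+=.00005*fr*u
        rec.append([cc,fr,F[:2]@w,F[2],S["opening"]*1000,*(off*1000)])
        if np.hypot(fr,F[:2]@w)>28 or S["opening"]<.0150: print("STOP"); break
    print(np.array(rec)[::2]); st(); return cc
E
python3 - <<'E'
from seg import *
c=1.265
regrip(c,250-360,None)
seg(c,c+4.7,250)
s=r.snapshot("scene");crop(s,"s18",150,100,290,205,5.5)
E
```

```text
t100.9 tcp [0.545 0.278 0.291] ori [ 180.   -0. -110.] F [-2.5  1.   1.7] open 0.0173
[[ 1.461 -5.284  0.972  1.681 17.285 -0.263 -0.025]
 [ 1.853 -5.496  0.809  1.328 17.344 -0.753  0.077]
 [ 2.244 -5.118  0.383  0.239 17.202 -1.15   0.347]
 [ 2.636 -3.845  0.985 -0.676 17.255 -1.37   0.673]
 [ 3.027 -0.654  1.044 -0.467 17.575 -1.413  0.836]
 [ 3.419  2.007  1.332 -0.545 17.625 -1.45   0.653]
 [ 3.811  5.328  0.551  1.119 16.965 -1.72   0.254]
 [ 4.202  5.185  1.241  2.346 17.357 -2.137 -0.026]
 [ 4.594  5.282  2.092 -0.036 16.955 -2.656 -0.133]
 [ 4.986  4.879  0.543 -0.246 17.699 -3.157 -0.039]
 [ 5.377  4.61   0.68  -0.262 17.356 -3.562  0.224]
 [ 5.769  5.756  1.176 -2.426 17.466 -3.87   0.68 ]]
t109.1 tcp [0.479 0.313 0.291] ori [-179.8   -0.   -18.5] F [ 0.   5.4 -2.5] open 0.0173
```

View pics/s18.png

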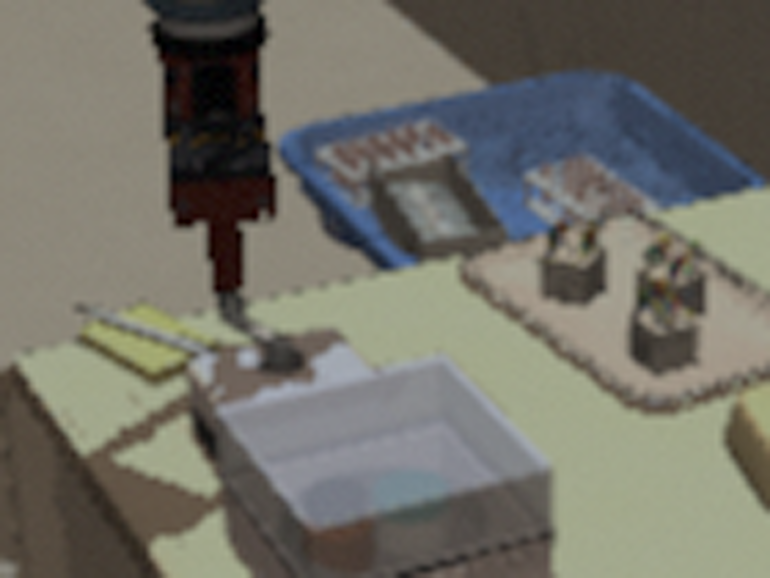

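```bash
sed -i 's/^HUB=.*/HUB=np.array([.4950,.2643])/' h.py; python3 - <<'E'
from seg import *
c=5.965
regrip(c,250-360,None)
seg(c,c+4.7,250)
c+=4.7
regrip(c,140,None)
seg(c,12.9,140)
s=r.snapshot("scene");crop(s,"s19",150,100,290,205,5.5)
E
```

```text
t116.3 tcp [0.48  0.312 0.291] ori [-180.   -0. -110.] F [ 1.2 -1.5  0.3] open 0.0173
[[ 6.161 -0.267  0.85  -0.12  17.582  0.001 -0.013]
 [ 6.553  1.258  0.795 -0.996 17.268  0.019  0.051]
 [ 6.944  0.818  0.884  0.016 17.336  0.044  0.08 ]
 [ 7.336 -2.482  1.196  0.911 17.085 -0.1   -0.009]
 [ 7.727 -5.041  0.414  2.13  17.156 -0.512 -0.089]
 [ 8.119 -4.601  0.732  1.869 17.512 -0.961 -0.007]
 [ 8.511 -5.453  1.008  1.441 17.153 -1.397  0.277]
 [ 8.902 -4.952  1.49   0.688 17.252 -1.687  0.693]
 [ 9.294 -4.679  0.374 -1.145 17.428 -1.796  1.179]
 [ 9.686 -4.394  0.58  -1.719 17.041 -1.715  1.656]
 [10.077 -5.121  0.78  -2.474 17.439 -1.447  2.074]
 [10.469 -5.061  0.209 -3.976 17.333 -1.028  2.367]]
t124.5 tcp [0.448 0.251 0.291] ori [-179.9   -0.2  -19. ] F [ 5.   2.1 -3.2] open 0.0171
t130.1 tcp [0.448 0.249 0.291] ori [179.9   0.  140. ] F [ 4.7  2.6 -2. ] open 0.0172
[[10.851 -4.78   2.761 -1.633 16.893  0.237  0.031]
 [11.224 -0.186  0.375  0.569 17.252  0.41   0.02 ]
 [11.596  3.994  1.125  0.87  17.709  0.145  0.181]
 [11.969  5.502  0.123  0.293 17.474 -0.165  0.574]
 [12.341  5.102  1.99  -1.652 17.22  -0.318  1.061]
 [12.714  4.932  1.493 -1.381 17.31  -0.284  1.53 ]]
t134.1 tcp [0.512 0.313 0.291] ori [180.   -0.1  12.3] F [ 2.9  3.6 -1.2] open 0.0173
```

View pics/s19.png

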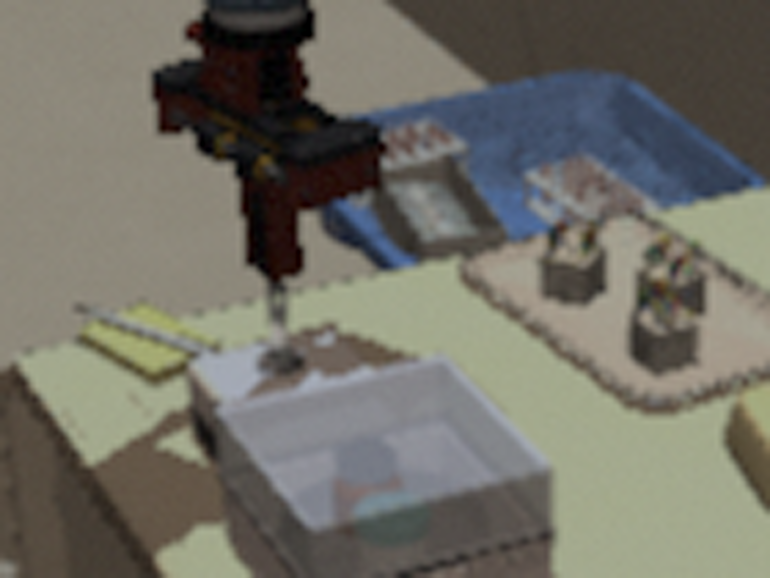

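```bash
python3 - <<'E'
from seg import *
c=12.9-4*np.pi; Y=yawc(c)
r.let_go(); p=r.sense()["tcp_pos"]; r.servo_line([p[0],p[1],p[2]+.06],speed=.2)
r.grab(10)
def pt(ph,a=.040,off=0):
    n=np.array([np.sin(ph),np.cos(ph)]);l=np.array([-np.cos(ph),np.sin(ph)])
    q=np.array([.05,.095])+a*l+(.009+.010*np.sin(ph)+off)*n
    return RP(c,q[0],q[1]+.019)
dn(RP(c,.09,.20),Y); ln(pt(1.57,off=.012),Y,.1); st()
for ph in np.arange(1.5,-.01,-.15):
    ln(pt(ph),Y,.06); st()
for z in (.122,.1205,.119):
    ln(RP(c,.012,z),Y,.03); s=st()
    if s["contact_force"][2]>8: break
ln(RP(c,.012,.2),Y,.15)
dn([.45,-.1,.3],90)
t=r.snapshot("top"); s=r.snapshot("scene"); crop(t,"t20",150,160,270,250,6.6); crop(s,"s20",150,140,350,290,4)
E
```

```text
t138.6 tcp [0.523 0.34  0.317] ori [180.   -0.   70.1] F [-0.6  0.2 -0.5] open 0.0006
t139.0 tcp [0.517 0.326 0.319] ori [180.   -0.   70.1] F [-0.4  0.3 -0.8] open 0.0006
t139.3 tcp [0.515 0.32  0.32 ] ori [180.   -0.   70.1] F [-1.2 -0.1  0.6] open 0.0005
t139.6 tcp [0.513 0.313 0.321] ori [180.    0.   70.1] F [ 0.5  0.8 -0.8] open 0.0003
t139.8 tcp [0.51  0.307 0.321] ori [180.    0.   70.1] F [0.3 0.6 0.9] open 0.0007
t140.1 tcp [0.508 0.3   0.319] ori [-180.     0.    70.1] F [0.6 0.1 0. ] open 0.0004
t140.4 tcp [0.506 0.294 0.316] ori [-180.     0.    70.1] F [-2.  -0.1 -0.3] open 0.0004
t140.6 tcp [0.503 0.288 0.311] ori [-180.     0.    70.1] F [ 0.2  0.4 -0.8] open 0.0008
t140.9 tcp [0.502 0.283 0.306] ori [-180.     0.    70.1] F [ 0.3 -0.   0.3] open 0.0004
t141.2 tcp [0.5   0.279 0.3  ] ori [-180.     0.    70.1] F [ 0.5  0.3 -0.2] open 0.0007
t141.5 tcp [0.499 0.275 0.293] ori [-180.     0.1   70.1] F [-0.4  1.3  0.3] open 0.0004
t141.7 tcp [0.498 0.274 0.286] ori [180.   -0.   70.1] F [-0.1  1.4  1.4] open 0.0001
t142.0 tcp [0.499 0.275 0.286] ori [179.9   0.1  70.1] F [-2.4 -4.3  6.9] open 0.0008
t142.2 tcp [0.499 0.275 0.286] ori [179.8   0.   70. ] F [-1.6 -5.8  9.6] open 0.0006
```

View pics/t20.png

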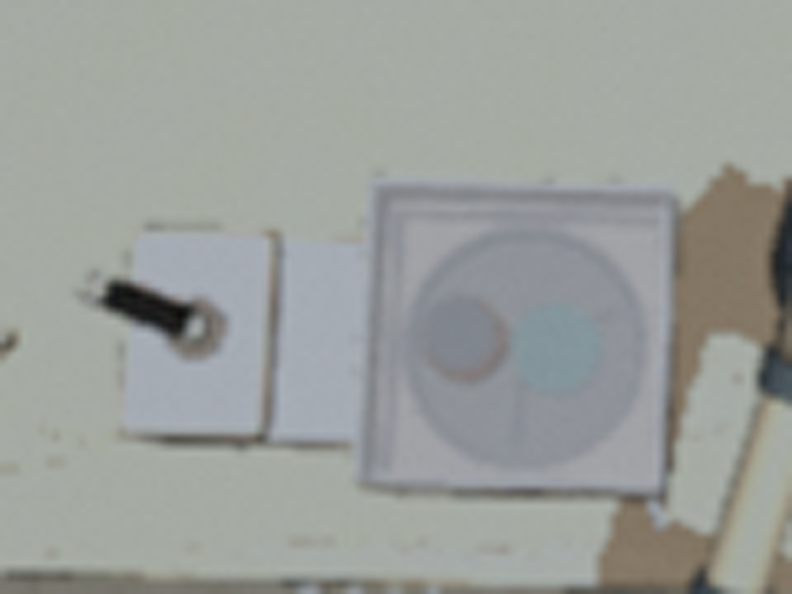

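View pics/s20.png

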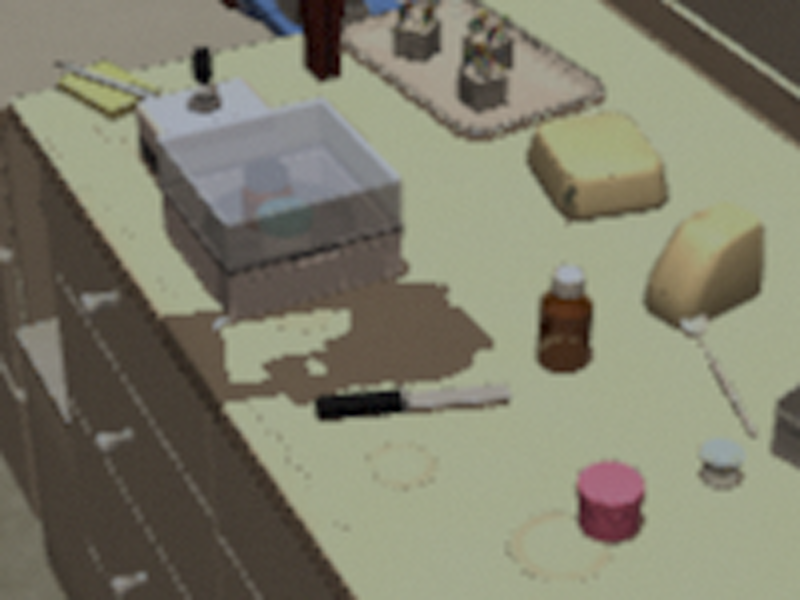

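```bash
python3 - <<'E'
from h import *
r.wait(.5); st(); r.hand_in()
E
```

```text
t145.0 tcp [ 0.45   -0.0999  0.463 ] ori [180.   0.  90.] F [-0.4 -0.1  0.8] open 0.0005
the job is handed in; nothing more can be done
```

I handed the job in at 145 s of the 210 s allowed; no verdict came back. I saw one jar and one pot on the worktop. Both were mixed and left in the shut mixer.

- **What I did:** I prised the cover up with the blade, swung it about upright and laid the blade back flat on the worktop. The teal-lidded pot and the brown jar went on the turntable and the cover was pressed shut. I then stood the handle up, cranked clockwise to about 12.9 rad and folded the handle flat.
- **Last checks:**
  - The pictures show the cover shut, the jar and pot upright in the dish, and the handle folded. The jar looked about 27 mm from the dish's centre. The blade lies flat and clear of the mixer, with the bottle, dish and pink pot still in place.
  - The turntable had gone round about half a turn, which matches two crank turns.
  - Pressing on the cover and on the folded handle met firm contact at the right heights.
- **What went wrong:** My first attempt to unfold the handle slipped. It left the handle about 36° up and the crank near 1.75 rad. I turned the crank back to about 0.25 rad, pushed the handle up to its stop and confirmed it was upright before cranking. The cover stayed shut throughout.
- **Small disagreement:** The camera estimate of the crank's axis was about 2 mm off, judging by the forces while cranking, so I corrected the path for it.

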